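Pack turned furniture legs in matching pairs

ROBOT

A 6-joint arm with a two-finger parallel gripper is mounted at the origin on the work surface. World frame = base frame: x ahead of the robot, y to its left, z up, the work surface at z = 0. Lengths are in mm, angles in rad, forces in N, time in s.
With the tool pointing down it reaches from about 300 to 775 mm from the base axis. Payload 14.6 kg.
Tool frame: the origin (TCP) lies between the finger pads; the fingertips stand 25 mm ahead of it and the grasp point (between the pads) lies 6 mm ahead of it; z points along the fingers, y is the line along which they close (so a half turn about z gives the same grasp; the last joint's range is limited). The gripper opens to 85 mm and grips with 20 to 120 N. Pads are 22 mm wide; open, the fingers measure 114 mm over their backs; the gripper's body (76 mm by 85 mm) begins 54 mm behind the grasp point. The pads swing forward as they close: fully open they stand 13 mm farther back than shut.
Start: joints at [1.162, 0.3, 1.521, -0, 1.321, -0.067], TCP at [184.348, 518.175, 256.281] pointing down, gripper open.
Joint ranges: [-3.03, 3.03], [-0.79, 2.21], [0.23, 2.52], [-1.04, 4.18], [0, 3.07], [-2.55, 2.55]. Speed limits (rad/s): [2.22, 2.22, 2.57, 3.14, 3.14, 3.14].

INTERFACE

Orientations are given as a unit quaternion [w, x, y, z].
In Python, from bench import ctrl gives the robot as it stands.
- The arm moves only by the tool play_rows, never from a script. Its argument "targets" is a list of rows, each an object with "offset": the shift along the tool's x, y, z in cm, a list of three; "rot": the turn, a rotation vector about the tool's x, y, z in degrees, a list of three. In form: [{"offset": [x, y, z], "rot": [wx, wy, wz]}, ...]. A call has 1 to 5 rows; each row shifts and turns the commanded pose from where the row before left it, along the tool's axes as they then stand; what a row does not reach is not made up. A row lasts 1/12 s, in which the tool goes at most 41.7 mm and 7.16 degrees, less where a joint would pass 70% of its speed; a pose out of reach is approached as far as the arm can. A call is refused whole if a number of a shift passes 4.17 or a number of a turn 7.16, either way. A call with a gripper value outside its range is refused whole. "gripper" is the opening, from 0 (shut) to 1 (fully open), set as the call begins (left out, the last holds). The fingers move at their own pace and stop on an object; "squeeze" is the grip in N (left out, the last holds). Time passes only in rows, so rows that do not move let the fingers close. It gives the time, the measured TCP pose, the force, the opening and the grip force at its end, in the units of the state.
- ctrl.state(): the state, without advancing time (a new reading comes with each control period).
- ctrl.camera(name): name is "scene" or "top"; returns a dict with "color" (400x640x3 uint8, blue, green, red), "z_map" (400x640 float32, mm along the optical axis (not along the pixel's ray), 0 where there is no reading), "K" (3x3 intrinsics, pixels), "k1" (the pictures are not rectified: a ray, as slopes to the right and down, at radius r is drawn at 1 + k1 r^2 times it, then the intrinsics apply), "cam_to_world" (4x4, takes a point from camera to world coordinates). Camera axes: x right, y up, looking along -z (the intrinsics and any distortion apply to the point x, -y, -z); pixel columns grow to the right and rows downward; lengths in mm; the calibration is good to about 2 mm. A picture is of the moment at which its call begins.
- ctrl.job_done(): hands the job in; it is judged then, once.
The state is a dict: "time_s": time; "joint_pos": joint angles; "qvel": joint speeds; "joint_efforts": joint torques, N m; "ee_pos": TCP position; "ee_rot": TCP orientation; "ft_force": force on the tool from outside, world axes, zero at the start; "torque": the same for the moment, N m; "opening": finger opening in mm; "gripper_force": force on a finger pad.
Only numpy, scipy, OpenCV 4.12 (cv2) and the standard library are available. Lean on these libraries where they do the work, as an engineer would, in place of code of your own. Each camera call takes 0.05 s, during which the arm holds its last target. There are 200 camera calls.

TASK

Pack the turned legs: open the lid of the wooden case until it stands upright, then gently lay every leg that has a twin in the notches of the case, so that each matching pair lies side by side in one bay, and fold the lid fully shut. The odd leg with square blocks at both ends has no twin: leave it in the drying rack, and leave everything else on the bench where it is.

Things in the scene. Friction and masses are not known exactly. Their poses are not given: they have to be found in the camera images.
- case: Pale wooden case fixed on the bench, 220 mm (x) by 400 mm (y), tray 30 mm high; origin under its middle, x away from the robot to the hinge side. Two rails along y at x = -34 and +34 mm, 10 mm thick, top 45 mm above the bench, have six 90-degree notches 15 mm deep. Legs lie along x across both rails, axis 51 mm above the bench. Low partitions at y = -64 and +64 mm part it into three bays of two notches.
- lid (a joint): Angle of the case's lid, a wooden cover 220 x 400 mm, 60 mm deep, hinged on the case's far long edge: 0 shut, 1.57 upright, stop at 1.9. The hinge is stiff: the lid stays at any angle it is left at; lifting takes about 5 N at the grip. Shut, its top is 90 mm above the bench. Starts shut or a little ajar.
- lid_grip (a point): Middle of the dark wooden T-grip on the lid's front wall (towards the robot): a round bar 20 mm thick and 32 mm long, parallel to the hinge (its y axis), on a 12 mm stem, 36 mm out from the wall; 60 mm above the bench with the lid shut. It turns with the lid: with the lid upright it points up.
- lid_hinge (a point): Middle of the lid's hinge line, 30 mm above the bench at the case's x = +110 mm; its y axis runs along the hinge.
- bay0 (a point): Middle of a bay of the case (the case's y = -128 mm), at the height of the axis of a leg lying in its notches (51 mm). The bay's two notches lie 28 mm to either side of it along the case's y.
- bay1 (a point): Middle of a bay of the case (the case's y = 0 mm), at the height of the axis of a leg lying in its notches (51 mm). The bay's two notches lie 28 mm to either side of it along the case's y.
- bay2 (a point): Middle of a bay of the case (the case's y = 128 mm), at the height of the axis of a leg lying in its notches (51 mm). The bay's two notches lie 28 mm to either side of it along the case's y.
- rack: Drying rack fixed on the bench: plywood board 120 x 220 x 12 mm with two notched rails as in the case at x = -34 and +34 mm, with notches at y = -62, 0 and +62 mm. A leg lying in it has its axis 51 mm above the bench. Origin under its middle.
- ball_a_mid (a point): Turned pale wooden leg, 110 g: plain round shaft 30 mm thick and 96 mm long, a square block 36 x 36 x 28 mm at one end, a bead 36 mm in diameter, 8 mm long, at the other and beyond it a ball foot 33 mm in diameter (-76 to +90 mm along x). Starts in a notch of one bay of the case. Point: on the axis, middle of the shaft; x axis along the leg, away from the block.
- taper_a_mid (a point): Turned pale wooden leg, 110 g: plain round shaft 30 mm thick and 96 mm long, a square block 36 x 36 x 28 mm at one end, a bead 36 mm in diameter, 8 mm long, at the other and beyond it a conical foot 34 mm long, 27 to 12 mm thick (-76 to +90 mm along x). Starts in a notch of another bay of the case. Point: on the axis, middle of the shaft; x axis along the leg, away from the block.
- ball_b_mid (a point): Turned pale wooden leg, 110 g: plain round shaft 30 mm thick and 96 mm long, a square block 36 x 36 x 28 mm at one end, a bead 36 mm in diameter, 8 mm long, at the other and beyond it a ball foot 33 mm in diameter (-76 to +90 mm along x). Twin of ball_a. Starts in the drying rack; not there in some starts. Point: on the axis, middle of the shaft; x axis along the leg, away from the block.
- taper_b_mid (a point): Turned pale wooden leg, 110 g: plain round shaft 30 mm thick and 96 mm long, a square block 36 x 36 x 28 mm at one end, a bead 36 mm in diameter, 8 mm long, at the other and beyond it a conical foot 34 mm long, 27 to 12 mm thick (-76 to +90 mm along x). Twin of taper_a. Starts level on the bench, axis 18 mm above it; not there in some starts. Point: on the axis, middle of the shaft; x axis along the leg, away from the block.
- stub_a_mid (a point): Turned pale wooden leg, 110 g: plain round shaft 30 mm thick and 96 mm long, a square block 36 x 36 x 28 mm at one end, a bead 36 mm in diameter, 8 mm long, at the other, nothing beyond it: the short pattern (-76 to +56 mm along x). Starts in the drying rack; always there. Point: on the axis, middle of the shaft; x axis along the leg, away from the block.
- stub_b_mid (a point): Turned pale wooden leg, 110 g: plain round shaft 30 mm thick and 96 mm long, a square block 36 x 36 x 28 mm at one end, a bead 36 mm in diameter, 8 mm long, at the other, nothing beyond it: the short pattern (-76 to +56 mm along x). Twin of stub_a. Starts level on the bench, axis 18 mm above it; always there. Point: on the axis, middle of the shaft; x axis along the leg, away from the block.
- blocks_mid (a point): Turned pale wooden furniture leg of 30 mm shaft with a square block 36 x 36 x 28 mm at both ends, 152 mm long; the point is at its middle. It has no twin. Starts in the drying rack; not there in some starts.
- tape: Tape measure, black and yellow, 72 x 40 x 66 mm, loose on the bench; not part of the job. Origin at its underside.
- brush: Flat paint brush, 210 mm long, loose on the bench; not part of the job. Origin at its underside.
- hammer: Hammer, 260 mm long, loose on the bench; not part of the job. Origin at its underside.
- sanding_block: Cork sanding block, 110 x 62 x 33 mm, loose on the bench; not part of the job. Origin at its underside.
- glue: Glue bottle, 60 mm in diameter, 170 mm tall, loose on the bench; not part of the job. Origin at its underside.
- varnish: Varnish tin, 96 mm in diameter, 110 mm tall, loose on the bench; not part of the job. Origin at its underside.
- square: Try square with dark wooden stock and steel blade, flat on the bench, loose on the bench; not part of the job. Origin at its underside.
Things that resemble listed ones, but are neither listed nor needed, are in the scene too. Leave any green look-alike of the part that bears taper_b_mid alone.

How it is judged:
By the outcome, as a careful person would: the job done as asked, in the order asked, and still so for the second after the job is handed in, with the robot touching nothing.
Of ball_b, taper_b, blocks only 2 to 3 are there at a start; the rules pass over those that are not, and their reading is None.
At some moment in a run one of taper_b, stub_b may be knocked a few centimetres aside while the robot is not near it.
It also fails if it takes over 200 s, if anything falls off the work surface, if the arm or the gripper's body presses on something with over 40 N, if the wrist force passes 120 N, or if a joint passes its speed limit or range.

## Working session

There is one attempt and no reset: what is moved stays moved. The work goes in short steps, Python scripts to look and compute and a tool call to move; the robot and the scene stay as the last step left them, time stands still between calls to the robot, and variables do not carry over. Pictures are saved under pics/ and viewed, at most 14 in all, crops included, and the job is handed in when it is done.

Besides the shell and the picture viewer there is one more tool, called by a JSON object that holds its "api" and its "payload", one argument or row to a line. play_rows: Moves the arm, as the interface text tells. Its arguments: {"type":"object","properties":{"targets":{"type":"array","items":{"type":"object","properties":{"offset":{"type":"array","items":{"type":"number"}},"rot":{"type":"array","items":{"type":"number"}}}}},"gripper":{"type":"number"},"squeeze":{"type":"number"}},"required":["targets"]}

```bash
ls; mkdir -p pics; cat > h.py <<'E'
import numpy as np, cv2, pickle
from bench import ctrl
from scipy.spatial.transform import Rotation as R
def grab(n,tag):
    c=ctrl.camera(n); pickle.dump(c,open(f'{n}_{tag}.pkl','wb')); cv2.imwrite(f'pics/{n}_{tag}.png',c['color']); return c
def load(n,tag): return pickle.load(open(f'{n}_{tag}.pkl','rb'))
def rays(c,uv):
    uv=np.asarray(uv,float).reshape(-1,2); K=c['K']
    d=(uv-[K[0,2],K[1,2]])/[K[0,0],K[1,1]]; s=d.copy()
    for _ in range(20): s=d/(1+c['k1']*(s**2).sum(1,keepdims=True))
    v=np.c_[s[:,0],-s[:,1],-np.ones(len(s))]; return v   # camera axes, depth 1
def onplane(c,uv,z):
    M=c['cam_to_world']; v=rays(c,uv)@M[:3,:3].T; o=M[:3,3]
    return o+v*((z-o[2])/v[:,2])[:,None]
def cloud(c):
    h,w=c['z_map'].shape; u,v=np.meshgrid(np.arange(w),np.arange(h))
    p=rays(c,np.c_[u.ravel(),v.ravel()])*c['z_map'].reshape(-1,1)
    M=c['cam_to_world']; P=p@M[:3,:3].T+M[:3,3]; P[c['z_map'].ravel()==0]=np.nan
    return P.reshape(h,w,3)
E
python3 - <<'E'
from h import *
for n in ('scene','top'):
    c=grab(n,'0'); print(n,c['K'].round(1).tolist(),c['k1'],c['cam_to_world'].round(3).tolist())
s=ctrl.state(); print(s)
E
```

```text
pics
scene [[361.9, 0.0, 323.3], [0.0, 361.9, 196.0], [0.0, 0.0, 1.0]] -0.018975870946217832 [[0.721, -0.488, 0.492, 1097.002], [0.692, 0.49, -0.53, -625.503], [0.017, 0.723, 0.691, 836.488], [0.0, 0.0, 0.0, 1.0]]
top [[398.5, 0.0, 319.7], [0.0, 398.5, 194.3], [0.0, 0.0, 1.0]] -0.008841313113046345 [[0.009, 0.998, -0.066, 474.821], [-1.0, 0.008, -0.013, -59.751], [-0.012, 0.066, 0.998, 1063.484], [0.0, 0.0, 0.0, 1.0]]
{'time_s': 0.1, 'joint_pos': array([ 1.16240857e+00,  3.00425211e-01,  1.52154887e+00, -1.31474297e-05,
        1.32071915e+00, -6.66283964e-02]), 'qvel': array([ 2.67019192e-04, -2.38241979e-03, -2.69691440e-03,  7.95781211e-04,
        7.29725866e-04, -5.79607978e-05]), 'joint_efforts': array([-1.12128200e-04, -5.44378746e+01, -3.62370336e+01, -1.11452566e-04,
        3.10784599e-03,  2.57087066e-05]), 'ee_pos': array([184.27102496, 518.00190681, 255.76010334]), 'ee_rot': array([-1.23282486e-04,  1.70047652e-01,  9.85435687e-01, -5.36336273e-04]), 'ft_force': array([-0.59440473,  0.16008339, -1.0524791 ]), 'torque': array([ 0.03504105, -0.05584817, -0.00740333]), 'gripper_force': 0.0, 'opening': 85.19874061767366}
```

View pics/top_0.png

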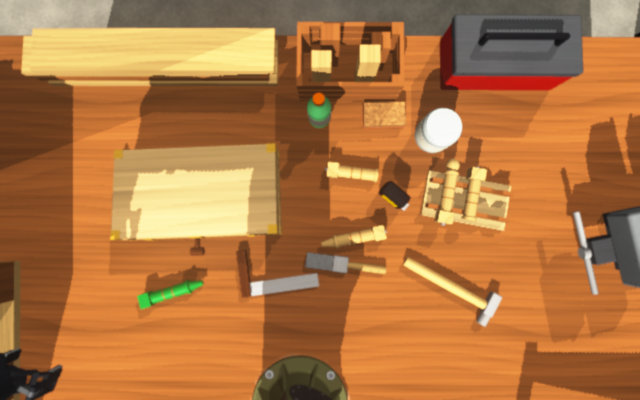

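View pics/scene_0.png

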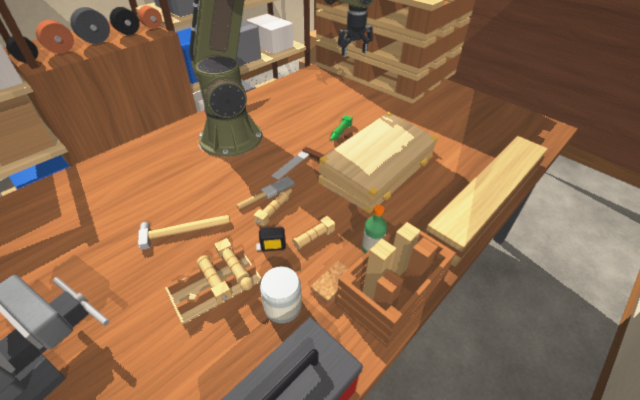

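```bash
python3 - <<'E'
from h import *
c=load('top','0'); I=c['color']
a=cv2.resize(I[130:280,300:520],None,fx=3.6,fy=3.6,interpolation=cv2.INTER_CUBIC)
cv2.imwrite('pics/crop1.png',a[:600,:800])
P=cloud(c)
for u,v in [(200,195),(130,200),(150,330),(475,190),(450,185),(360,172),(355,238),(198,250),(440,130),(318,110)]: print(u,v,P[v,u].round(0))
d=load('scene','0');Q=cloud(d)
for u,v in [(370,160),(240,265),(270,210),(490,190)]: print(u,v,Q[v,u].round(0))
def pc(X,lo,hi,z0,z1):
    m=(X[...,0]>lo[0])&(X[...,0]<hi[0])&(X[...,1]>lo[1])&(X[...,1]<hi[1])&(X[...,2]>z0)&(X[...,2]<z1); return m
# lid top
for X in (P,Q):
    m=pc(X,(350,50),(800,500),60,150); p=X[m]; print(len(p),np.percentile(p,[1,50,99],axis=0).round(0).tolist())
    r=cv2.minAreaRect(p[:,:2].astype(np.float32)); print(r)
E
```

```text
200 195 [535. 244.  98.]
130 200 [521. 414. 102.]
150 330 [183. 398.   0.]
475 190 [ 555. -436.   65.]
450 185 [ 567. -374.   64.]
360 172 [ 602. -151.   35.]
355 238 [ 431. -138.   33.]
198 250 [401. 249.  88.]
440 130 [ 697. -338.  107.]
318 110 [739. -42. 126.]
370 160 [560. 177.  95.]
240 265 [ 574. -369.   65.]
270 210 [ 449. -169.   30.]
490 190 [912. 329.  90.]
14968 [[425.0, 61.0, 78.0], [540.0, 256.0, 99.0], [655.0, 456.0, 109.0]]
((521.524169921875, 259.408935546875), (267.98272705078125, 401.8327331542969), 2.6283233165740967)
5470 [[431.0, 54.0, 62.0], [558.0, 216.0, 95.0], [663.0, 454.0, 107.0]]
((524.6307983398438, 258.050537109375), (268.4332580566406, 409.7196350097656), 2.4262044429779053)
```

View pics/crop1.png

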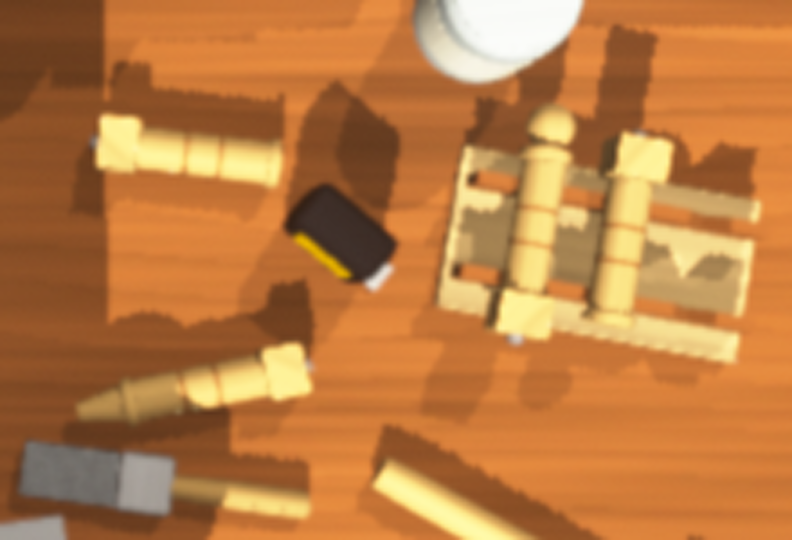

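```bash
cat >> h.py <<'E'
def leg(c,box,z0,za,z1=80,L=None,blk=None):
    """box x0,x1,y0,y1; returns mid, yaw of x axis. blk: world xy direction hint from block to foot"""
    X=cloud(c); m=(X[...,0]>box[0])&(X[...,0]<box[1])&(X[...,1]>box[2])&(X[...,1]<box[3])&(X[...,2]>z0)&(X[...,2]<z1)
    m=m.astype(np.uint8); n,lab,st,_=cv2.connectedComponentsWithStats(m); k=1+np.argmax(st[1:,4])
    v,u=np.nonzero(lab==k); p=onplane(c,np.c_[u,v],za)[:,:2]
    ctr,wh,a=cv2.minAreaRect(p.astype(np.float32)); a=np.radians(a)
    d=np.array([np.cos(a),np.sin(a)]) if wh[0]>wh[1] else np.array([-np.sin(a),np.cos(a)])
    # refine with axis from shaft slices (midline of min/max across)
    if d@np.array(blk)<0: d=-d
    for _ in range(2):
        nn=np.array([-d[1],d[0]]); s=(p-ctr)@d; t=(p-ctr)@nn; e0,e1=np.percentile(s,[.3,99.7])
        S=[];T=[]
        for b in np.arange(e0+32,e0+120,4):
            q=t[(s>=b)&(s<b+4)]
            if len(q)>4: S.append(b+2);T.append((q.min()+q.max())/2)
        k1,k0=np.polyfit(S,T,1); ctr=np.array(ctr)+nn*k0; d=d+nn*k1; d/=np.linalg.norm(d)
    s=(p-ctr)@d; e0,e1=np.percentile(s,[.3,99.7])
    mid=ctr+d*(((e0+76)+(e1-(L-76)))/2)
    return mid, np.degrees(np.arctan2(d[1],d[0])), e1-e0, wh
E
python3 - <<'E'
from h import *
from scipy.optimize import least_squares
for n in ('top','scene'):
    c=load(n,'0'); X=cloud(c)
    for nm,box,z0,za,L,b in [('stub_b',(560,650,-230,-60),9,18,132,(0,-1)),('taper_b',(390,470,-215,-40),9,18,166,(0,1)),
        ('ball_b',(470,665,-408,-335),55,51,166,(1,0)),('stub_a',(470,640,-470,-408),55,51,132,(-1,0))]:
        r=leg(c,box,z0,za,L=L,blk=b); print(n,nm,np.round(r[0],1),round(r[1],1),round(r[2],1),np.round(r[3],0))
    m=(X[...,0]>455)&(X[...,0]<620)&(X[...,1]>80)&(X[...,1]<430)&(X[...,2]>80)&(X[...,2]<130); p=X[m]
    A=np.c_[p[:,:2],np.ones(len(p))]; k=np.linalg.lstsq(A,p[:,2],rcond=None)[0]; print('lid plane',k,np.std(A@k-p[:,2]))
    m=(X[...,0]>370)&(X[...,0]<424)&(X[...,1]>220)&(X[...,1]<290)&(X[...,2]>50)&(X[...,2]<120)
    v,u=np.nonzero(m); print('grip',len(u),X[m].mean(0),X[m].min(0),X[m].max(0))
E
```

```text
top stub_b [ 602.  -139.7] -96.7 135.0 [136.  39.]
top taper_b [ 432.9 -140.4] 102.0 166.3 [ 37. 168.]
top ball_b [ 546.6 -372.5] -9.6 164.9 [ 41. 167.]
top stub_a [ 537.4 -434.3] 169.7 134.5 [ 42. 135.]
lid plane [-8.11247978e-02 -3.36009035e-03  1.44041609e+02] 1.720645267060902
grip 148 [401.71621841 252.06785481  86.67654108] [387.94025819 237.2147586   72.17001764] [422.52944185 268.36140473  94.3984362 ]
scene stub_b [ 604.7 -140.3] -97.3 143.4 [146.  53.]
scene taper_b [ 434.6 -143.3] 99.0 169.2 [ 49. 175.]
scene ball_b [ 538.  -370.5] -10.2 176.2 [ 39. 178.]
scene stub_a [ 528.6 -432.6] 170.5 145.4 [ 38. 147.]
lid plane [-8.12092333e-02 -3.33647486e-03  1.42059997e+02] 1.5344738446297415
grip 52 [403.89916423 246.59249724  83.2887146 ] [391.12734972 231.52155235  69.78271453] [418.52032585 268.47987719  89.85415604]
```

```bash
cat >> h.py <<'E'
def Rtool(yaw_y,tilt=0):
    """tool down, tool y at yaw_y deg; then tilted about tool y so z leans to world +x-ish when yaw_y=~90 (tool x = towards robot)"""
    a=np.radians(yaw_y); y=np.array([np.cos(a),np.sin(a),0]); z=np.array([0,0,-1.]); x=np.cross(y,z)
    return R.from_matrix(np.c_[x,y,z])*R.from_euler('y',tilt,degrees=True)
def go(pos,Rt,grasp=True,st=None):
    """print shift (cm, current tool axes) and rotvec deg to bring grasp point (6 ahead of TCP) to pos"""
    s=st or ctrl.state(); q=s['ee_rot']; Rc=R.from_quat([q[1],q[2],q[3],q[0]])
    tcp=np.array(pos,float)-(Rt.apply([0,0,6]) if grasp else 0)
    d=Rc.inv().apply(tcp-s['ee_pos'])/10; rv=np.degrees((Rc.inv()*Rt).as_rotvec())
    print('shift cm',d.round(2),'rot',rv.round(1),'| then in new axes', Rt.inv().apply(tcp-s['ee_pos']).round(1)/10); return d,rv
E
python3 - <<'E'
from h import *
for n in ('top','scene'):
    c=load(n,'0'); X=cloud(c)
    k={'top':(-.0811,-.00336,144.04),'scene':(-.0812,-.00334,142.06)}[n]
    m=(abs(X[...,0]*k[0]+X[...,1]*k[1]+k[2]-X[...,2])<5)&(X[...,0]>425)&(X[...,0]<690)&(X[...,1]>20)&(X[...,1]<500)
    m=cv2.morphologyEx(m.astype(np.uint8),cv2.MORPH_OPEN,np.ones((3,3)))
    p=X[m>0][:,:2]; print(cv2.minAreaRect(p.astype(np.float32)), np.percentile(p,[.5,99.5],axis=0))
gp=(399,252,80)
print(Rtool(92.4,-30).apply([0,0,1]),Rtool(92.4,-30).apply([1,0,0]))
go((385,251,170),Rtool(92.4,-30))
E
```

```text
((545.3313598632812, 260.7820739746094), (220.9588623046875, 400.81036376953125), 2.7641420364379883) [[431.83701166  61.78578355]
 [657.74570584 458.17947166]]
((548.0676879882812, 259.041748046875), (221.10128784179688, 409.65374755859375), 2.4455413818359375) [[437.00368565  56.64257255]
 [662.27261815 457.21619952]]
[ 0.49956142  0.02093783 -0.8660254 ] [-0.86526575 -0.03626538 -0.5       ]
shift cm [-27.58 -18.53   8.08] rot [ -5.8 -29.6 -21.5] | then in new axes [-12.11 -27.52  16.3 ]
```

{"api": "play_rows", "payload": {
  "targets": [
    {"offset": [-2.8, -1.85, 0.8], "rot": [0, 0, 0]},
    {"offset": [-2.8, -1.85, 0.8], "rot": [0, 0, 0]},
    {"offset": [-2.8, -1.85, 0.8], "rot": [0, 0, 0]},
    {"offset": [-2.8, -1.85, 0.8], "rot": [0, 0, 0]},
    {"offset": [-2.8, -1.85, 0.8], "rot": [0, 0, 0]}
  ],
  "gripper": 0.8,
  "squeeze": 40
}}

```text
time_s: 0.52
ee_pos: [285.7, 382.6, 215.7]
ee_rot: [-0.0, 0.17, 0.985, -0.0]
ft_force: [1.0, 0.4, -0.3]
opening: 68.4
gripper_force: 0.0
```

{"api": "play_rows", "payload": {
  "targets": [
    {"offset": [-2.7, -1.85, 0.8], "rot": [0, 0, 0]},
    {"offset": [-2.7, -1.85, 0.8], "rot": [0, 0, 0]},
    {"offset": [-2.7, -1.85, 0.8], "rot": [0, 0, 0]},
    {"offset": [-2.7, -1.85, 0.8], "rot": [0, 0, 0]},
    {"offset": [-2.7, -1.85, 0.8], "rot": [0, 0, 0]}
  ]
}}

```text
time_s: 0.93
ee_pos: [382.0, 250.2, 175.8]
ee_rot: [-0.0, 0.17, 0.985, -0.0]
ft_force: [0.7, 0.5, -0.7]
opening: 68.6
gripper_force: 0.0
```

{"api": "play_rows", "payload": {
  "targets": [
    {"offset": [0, 0, 0], "rot": [-1.2, -5.9, -4.3]},
    {"offset": [0, 0, 0], "rot": [-1.2, -5.9, -4.3]},
    {"offset": [0, 0, 0], "rot": [-1.2, -5.9, -4.3]},
    {"offset": [0, 0, 0], "rot": [-1.2, -5.9, -4.3]},
    {"offset": [0, 0, 0], "rot": [-1.2, -5.9, -4.3]}
  ]
}}

```text
time_s: 1.35
ee_pos: [381.2, 252.0, 176.5]
ee_rot: [0.252, -0.016, 0.968, 0.008]
ft_force: [1.5, -0.5, 0.2]
opening: 68.3
gripper_force: 0.0
```

{"api": "play_rows", "payload": {
  "targets": [
    {"offset": [0, 0, 0], "rot": [0, 0, 0]}
  ]
}}

```text
time_s: 1.43
ee_pos: [379.8, 251.2, 175.2]
ee_rot: [0.251, -0.017, 0.968, 0.007]
ft_force: [-0.5, -0.4, -1.1]
opening: 68.3
gripper_force: 0.0
```

```bash
python3 - <<'E'
from h import *
s=ctrl.state(); print(s['ee_pos'],s['joint_pos'].round(2),s['opening'])
go((385,253.5,150),Rtool(92.5,-30))
go((398.3,253.5,82),Rtool(92.5,-30))
c=grab('scene','1')
cv2.imwrite('pics/s1.png',cv2.resize(c['color'][80:230,240:460],None,fx=3.5,fy=3.5))
E
```

```text
[379.83561079 251.23889503 175.19541569] [ 0.63  0.03  2.12 -0.49  0.62 -0.63] 68.25142935171456
shift cm [0.78 0.2  1.86] rot [ 0.  -0.9 -0.5] | then in new axes [0.8  0.2  1.84]
shift cm [2.93 0.11 8.44] rot [ 0.  -0.9 -0.5] | then in new axes [3.05 0.15 8.4 ]
```

View pics/s1.png

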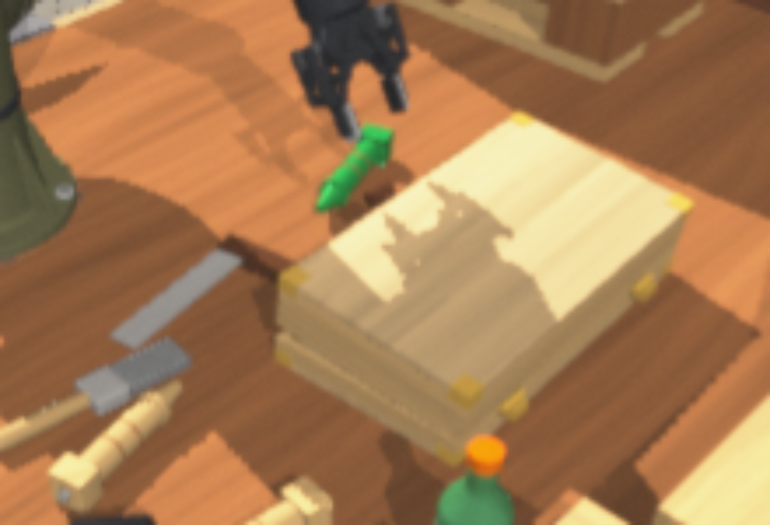

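{"api": "play_rows", "payload": {
  "targets": [
    {"offset": [1.5, 0.1, 0], "rot": [0, -0.4, -0.25]},
    {"offset": [1.5, 0.05, 0], "rot": [0, -0.4, -0.25]},
    {"offset": [0, 0, 2.1], "rot": [0, 0, 0]},
    {"offset": [0, 0, 2.1], "rot": [0, 0, 0]},
    {"offset": [0, 0, 2.1], "rot": [0, 0, 0]}
  ]
}}

```text
time_s: 1.9
ee_pos: [387.5, 254.0, 106.7]
ee_rot: [0.256, -0.017, 0.966, 0.006]
ft_force: [0.6, 0.1, -0.1]
opening: 68.4
gripper_force: 0.0
```

{"api": "play_rows", "payload": {
  "targets": [
    {"offset": [0, 0, 2.1], "rot": [0, 0, 0]},
    {"offset": [0, 0, 0], "rot": [0, 0, 0]}
  ]
}}

```text
time_s: 2.07
ee_pos: [397.8, 253.4, 86.1]
ee_rot: [0.254, -0.016, 0.967, 0.005]
ft_force: [0.2, -0.3, -0.7]
opening: 68.3
gripper_force: 0.0
```

```bash
python3 - <<'E'
from h import *
s=ctrl.state(); print(s['ee_pos'],s['ft_force'])
go((398.3,253.5,82),Rtool(92.5,-30))
E
```

```text
[397.77914535 253.35971358  86.06090091] [ 0.21971044 -0.32172175 -0.65598869]
shift cm [ 0.16  0.01 -0.22] rot [-0.2 -0.5 -0.5] | then in new axes [ 0.16  0.01 -0.22]
```

{"api": "play_rows", "payload": {
  "targets": [
    {"offset": [0, 0, 0], "rot": [0, 0, 0]},
    {"offset": [0, 0, 0], "rot": [0, 0, 0]},
    {"offset": [0, 0, 0], "rot": [0, 0, 0]},
    {"offset": [0, 0, 0], "rot": [0, 0, 0]},
    {"offset": [0, 0, 0], "rot": [0, 0, 0]}
  ],
  "gripper": 0.0,
  "squeeze": 50
}}

```text
time_s: 2.48
ee_pos: [396.5, 252.3, 89.0]
ee_rot: [0.256, -0.017, 0.966, 0.004]
ft_force: [4.2, -18.8, -2.3]
opening: 30.9
gripper_force: 54.3
```

{"api": "play_rows", "payload": {
  "targets": [
    {"offset": [0, 0, 0], "rot": [0, 0, 0]},
    {"offset": [0, 0, 0], "rot": [0, 0, 0]},
    {"offset": [0, 0, 0], "rot": [0, 0, 0]}
  ]
}}

```text
time_s: 2.73
ee_pos: [396.5, 252.3, 89.0]
ee_rot: [0.256, -0.017, 0.966, 0.004]
ft_force: [4.3, -18.3, -2.6]
opening: 30.8
gripper_force: 54.3
```

```bash
python3 - <<'E'
from h import *
s=ctrl.state();q=s['ee_rot'];Rc=R.from_quat([q[1],q[2],q[3],q[0]])
g=s['ee_pos']+Rc.apply([0,0,6]); ux=np.array([np.cos(np.radians(2.5)),np.sin(np.radians(2.5)),0])
H=np.array([651,265,30.]); d=g-H; a=d@ux; r=np.hypot(a,d[2]); f0=np.degrees(np.arctan2(d[2],-a)); print(r,f0)
f=np.radians(np.linspace(f0,f0+86,26)); P=np.c_[-r*np.cos(f),r*np.sin(f)]
D=np.diff(P,axis=0)/10
for i,(x,z) in enumerate(D): print(i,(Rc.inv().apply(ux*x+np.array([0,0,z]))).round(2))
E
```

```text
257.54091144018 12.062363725484632
0 [-1.06  0.   -1.12]
1 [-1.13  0.   -1.06]
2 [-1.19  0.   -0.99]
3 [-1.25  0.   -0.91]
4 [-1.3   0.   -0.84]
5 [-1.35  0.01 -0.76]
6 [-1.39  0.01 -0.67]
7 [-1.43  0.01 -0.59]
8 [-1.46  0.01 -0.5 ]
9 [-1.49  0.01 -0.41]
10 [-1.51  0.01 -0.32]
11 [-1.53  0.01 -0.23]
12 [-1.54  0.01 -0.14]
13 [-1.55  0.01 -0.05]
14 [-1.55  0.01  0.04]
15 [-1.54  0.01  0.14]
16 [-1.53  0.01  0.23]
17 [-1.51  0.01  0.32]
18 [-1.49  0.01  0.41]
19 [-1.46  0.01  0.5 ]
20 [-1.43  0.01  0.59]
21 [-1.39  0.01  0.67]
22 [-1.35  0.01  0.75]
23 [-1.3   0.01  0.83]
24 [-1.25  0.01  0.91]
```

{"api": "play_rows", "payload": {
  "targets": [
    {"offset": [-1.06, -0.1, -1.12], "rot": [0, 0, 0]},
    {"offset": [-1.13, 0, -1.06], "rot": [0, 0, 0]},
    {"offset": [-1.19, 0, -0.99], "rot": [0, 0, 0]},
    {"offset": [-1.25, 0, -0.91], "rot": [0, 0, 0]},
    {"offset": [-1.3, 0, -0.84], "rot": [0, 0, 0]}
  ]
}}

```text
time_s: 3.15
ee_pos: [423.2, 253.4, 161.7]
ee_rot: [0.256, -0.018, 0.967, 0.006]
ft_force: [9.5, -5.3, -12.0]
opening: 31.1
gripper_force: 52.1
```

{"api": "play_rows", "payload": {
  "targets": [
    {"offset": [-1.35, 0.01, -0.76], "rot": [0, 0, 0]},
    {"offset": [-1.39, 0.01, -0.67], "rot": [0, 0, 0]},
    {"offset": [-1.43, 0.01, -0.59], "rot": [0, 0, 0]},
    {"offset": [-1.46, 0.01, -0.5], "rot": [0, 0, 0]},
    {"offset": [-1.49, 0.01, -0.41], "rot": [0, 0, 0]}
  ]
}}

```text
time_s: 3.57
ee_pos: [470.3, 255.5, 222.2]
ee_rot: [0.255, -0.018, 0.967, 0.006]
ft_force: [1.5, -5.6, -9.6]
opening: 30.9
gripper_force: 50.6
```

```bash
python3 - <<'E'
from h import *
s=ctrl.state();print(s['ee_pos'],s['ft_force'],s['joint_pos'].round(2),s['torque'])
E
```

```text
[470.25628812 255.51637411 222.24051845] [ 1.47587389 -5.63229331 -9.6433088 ] [ 0.52  0.12  1.89 -0.37  0.69 -0.85] [-0.78962524  1.06380569 -0.21089547]
```

Going well; continue the arc.

{"api": "play_rows", "payload": {
  "targets": [
    {"offset": [-1.51, 0.01, -0.32], "rot": [0, 0, 0]},
    {"offset": [-1.53, 0.01, -0.23], "rot": [0, 0, 0]},
    {"offset": [-1.54, 0.01, -0.14], "rot": [0, 0, 0]},
    {"offset": [-1.55, 0.01, -0.05], "rot": [0, 0, 0]},
    {"offset": [-1.55, 0.01, 0.04], "rot": [0, 0, 0]}
  ]
}}

```text
time_s: 3.98
ee_pos: [533.6, 258.5, 266.7]
ee_rot: [0.256, -0.018, 0.967, 0.006]
ft_force: [-1.2, -6.1, -5.6]
opening: 30.7
gripper_force: 49.7
```

{"api": "play_rows", "payload": {
  "targets": [
    {"offset": [-1.54, 0.01, 0.14], "rot": [0, 0, 0]},
    {"offset": [-1.53, 0.01, 0.23], "rot": [0, 0, 0]},
    {"offset": [-1.51, 0.01, 0.32], "rot": [0, 0, 0]},
    {"offset": [-1.49, 0.01, 0.41], "rot": [0, 0, 0]},
    {"offset": [-1.46, 0.01, 0.5], "rot": [0, 0, 0]}
  ]
}}

```text
time_s: 4.4
ee_pos: [607.3, 261.8, 290.8]
ee_rot: [0.256, -0.018, 0.966, 0.006]
ft_force: [-3.4, -6.8, 0.8]
opening: 31.0
gripper_force: 49.7
```

{"api": "play_rows", "payload": {
  "targets": [
    {"offset": [-1.43, 0.01, 0.59], "rot": [0, 0, 0]},
    {"offset": [-1.39, 0.01, 0.67], "rot": [0, 0, 0]},
    {"offset": [-1.35, 0.01, 0.75], "rot": [0, 0, 0]},
    {"offset": [-1.3, 0.01, 0.83], "rot": [0, 0, 0]},
    {"offset": [-1.25, 0.01, 0.91], "rot": [0, 0, 0]}
  ]
}}

```text
time_s: 4.82
ee_pos: [684.5, 265.4, 292.4]
ee_rot: [0.257, -0.018, 0.966, 0.007]
ft_force: [-2.5, -5.7, 5.2]
opening: 30.8
gripper_force: 51.5
```

```bash
python3 - <<'E'
from h import *
s=ctrl.state();print(s['ee_pos'],s['ft_force'],s['joint_pos'].round(2),s['torque'])
c=grab('scene','2')
q=s['ee_rot'];Rc=R.from_quat([q[1],q[2],q[3],q[0]]); d=s['ee_pos']+Rc.apply([0,0,6])-[651,265,30]
print('lid deg',180-np.degrees(np.arctan2(d[2],d[0]))-6.68)
E
```

```text
[684.54792488 265.42026182 292.38824979] [-2.54659193 -5.73794646  5.15498675] [ 0.37  0.48  1.26 -0.2   0.92 -1.16] [-0.81492142  0.54574518 -0.39780187]
lid deg 91.40360184639275
```

View pics/scene_2.png

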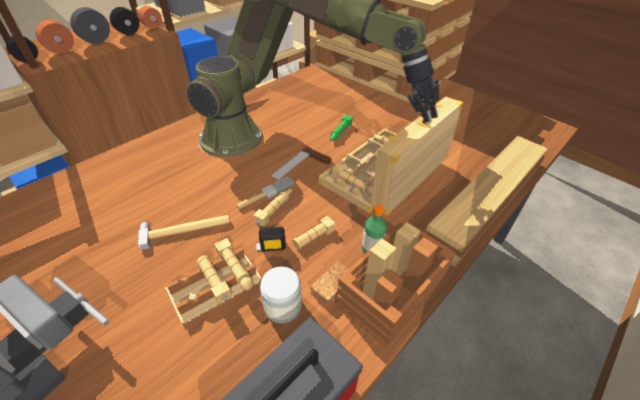

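{"api": "play_rows", "payload": {
  "targets": [
    {"offset": [0, 0, 0], "rot": [0, 0, 0]},
    {"offset": [0, 0, 0], "rot": [0, 0, 0]},
    {"offset": [0, 0, 0], "rot": [0, 0, 0]},
    {"offset": [0, 0, -3.5], "rot": [0, 0, 0]},
    {"offset": [0, 0, -4], "rot": [0, 0, 0]}
  ],
  "gripper": 0.75
}}

```text
time_s: 5.28
ee_pos: [645.9, 264.1, 353.0]
ee_rot: [0.254, -0.019, 0.967, 0.006]
ft_force: [-0.1, 0.2, 1.0]
opening: 64.1
gripper_force: 0.0
```

{"api": "play_rows", "payload": {
  "targets": [
    {"offset": [3.0, -2.1, -1], "rot": [0, 0, 0]},
    {"offset": [3.0, -2.1, -1], "rot": [0, 0, 0]},
    {"offset": [3.0, -2.1, -1], "rot": [0, 0, 0]},
    {"offset": [3.0, -2.1, -1], "rot": [0, 0, 0]},
    {"offset": [3.0, -2.1, -1], "rot": [0, 0, 0]}
  ]
}}

```text
time_s: 5.7
ee_pos: [493.9, 152.8, 323.7]
ee_rot: [0.257, -0.019, 0.966, 0.007]
ft_force: [1.3, -0.3, 0.7]
opening: 64.3
gripper_force: 0.0
```

{"api": "play_rows", "payload": {
  "targets": [
    {"offset": [3.0, -2.1, -1], "rot": [0, 0, 0]},
    {"offset": [3.0, -2.1, -1], "rot": [0, 0, 0]},
    {"offset": [3.0, -2.1, -1], "rot": [0, 0, 0]},
    {"offset": [3.0, -2.1, -1], "rot": [0, 0, 0]},
    {"offset": [3.0, -2.1, -1], "rot": [0, 0, 0]}
  ]
}}

```text
time_s: 6.12
ee_pos: [343.4, 42.5, 292.0]
ee_rot: [0.257, -0.019, 0.966, 0.007]
ft_force: [0.7, -1.2, 0.3]
opening: 63.8
gripper_force: 0.0
```

{"api": "play_rows", "payload": {
  "targets": [
    {"offset": [0, 0, 0], "rot": [0, 6, 0]},
    {"offset": [0, 0, 0], "rot": [0, 6, 0]},
    {"offset": [0, 0, 0], "rot": [0, 6, 0]},
    {"offset": [0, 0, 0], "rot": [0, 6, 0]},
    {"offset": [0, 0, 0], "rot": [0, 6, 0]}
  ]
}}

```text
time_s: 6.53
ee_pos: [344.9, 42.8, 293.4]
ee_rot: [-0.003, -0.02, 1.0, 0.002]
ft_force: [-0.2, 0.6, -0.1]
opening: 64.0
gripper_force: 0.0
```

```bash
python3 - <<'E'
from h import *
s=ctrl.state();print(s['ee_pos'],s['ee_rot'].round(3),s['ft_force'],s['joint_pos'].round(2))
t=grab('top','3'); c=grab('scene','3')
a=cv2.resize(t['color'][110:280,90:300],None,fx=2.8,fy=2.8,interpolation=cv2.INTER_CUBIC)
X=cloud(t); cv2.imwrite('pics/t3.png',a)
for nm,box,z0,za,L,b in [('stub_b',(560,650,-230,-60),9,18,132,(0,-1)),('taper_b',(390,470,-215,-40),9,18,166,(0,1))]:
  for n in (t,c):
    r=leg(n,box,z0,za,L=L,blk=b); print(nm,np.round(r[0],1),round(r[1],1),round(r[2],1))
E
```

```text
[344.94905998  42.77219733 293.41389059] [-0.003 -0.02   1.     0.002] [-0.1570804   0.56759308 -0.11311332] [ 0.02 -0.2   1.96  0.    1.39 -1.6 ]
stub_b [ 602.  -139.7] -96.7 135.0
stub_b [ 604.5 -140.4] -97.2 143.7
taper_b [ 432.9 -140.6] 102.0 166.8
taper_b [ 434.7 -143.6] 99.0 169.9
```

View pics/t3.png

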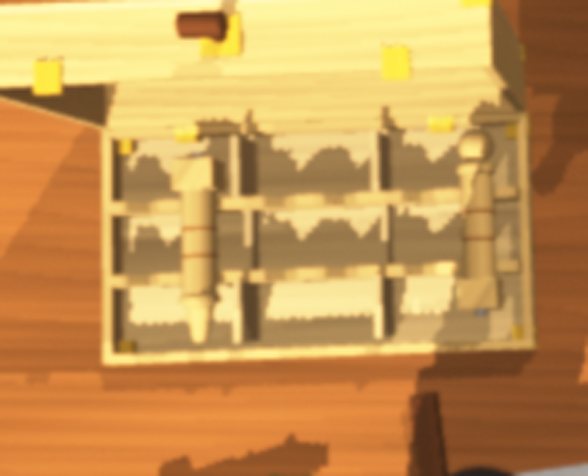

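```bash
python3 - <<'E'
from h import *
t=load('top','3'); c=load('scene','3'); X=cloud(t)
a=np.radians(2.5); U=np.array([[np.cos(a),np.sin(a)],[-np.sin(a),np.cos(a)]]); C=np.array([541,260.])
for nm,y,L,b in [('taper_a',100,166,(-1,0)),('ball_a',-156,166,(1,0))]:
    w=C+np.array([0,y])@U; r=leg(t,(w[0]-100,w[0]+95,w[1]-26,w[1]+26),52,51,L=L,blk=b); print(nm,r[0].round(1),round(r[1],1),round(r[2],1),'case',U@(r[0]-C))
q=(X[...,:2]-C)@U.T; Z=X[...,2]
for y in (64,-64):
    for x0 in range(-95,96,10):
        m=(abs(q[...,0]-x0)<5)&(abs(q[...,1]-y)<9); print(y,x0,np.percentile(Z[m],[50,95]).round(0) if m.any() else None, end=';')
    print()
# tray outer: front wall & sides, z 22..38
m=(abs(Z-30)<5)&(q[...,0]<-95)&(q[...,0]>-130)&(abs(q[...,1])<190); print('front wall x',np.percentile(q[m][:,0],[1,50,99]))
m=(abs(Z-30)<5)&(abs(q[...,0])<25)&(q[...,1]<-180)&(q[...,1]>-220); print('wall -y',np.percentile(q[m][:,1],[1,50,99]))
m=(abs(Z-30)<5)&(abs(q[...,0])<25)&(q[...,1]>180)&(q[...,1]<220); print('wall +y',np.percentile(q[m][:,1],[1,50,99]))
m=(abs(Z-43)<4)&(abs(q[...,1])<20)&(abs(q[...,0])<60); x=q[m][:,0]; print('rails',[np.percentile(x[x*s>0],[2,50,98]).round(1) for s in (-1,1)])
h=[ (y,np.median(Z[(abs(q[...,0]-34)<4)&(abs(q[...,1]-y)<2)]).round(0)) for y in range(-60,62,4)]; print(h)
go((603,-140,120),Rtool(-6.9)); go((603,-140,24),Rtool(-6.9))
E
```

```text
taper_a [536.3 362.2] -176.0 168.5 case [ -0.25003388 102.31119886]
ball_a [548.2 105.2] 3.1 168.2 case [   0.48247111 -154.94184733]
64 -95 [18. 60.];64 -85 [35. 59.];64 -75 [32. 58.];64 -65 [35. 60.];64 -55 [31. 58.];64 -45 [31. 59.];64 -35 [45. 55.];64 -25 [19. 27.];64 -15 [14. 27.];64 -5 [16. 27.];64 5 [18. 29.];64 15 [20. 28.];64 25 [20. 44.];64 35 [47. 57.];64 45 [39. 59.];64 55 [37. 59.];64 65 [33. 59.];64 75 [32. 58.];64 85 [33. 59.];64 95 [10. 59.];
-64 -95 [10. 58.];-64 -85 [32. 58.];-64 -75 [32. 59.];-64 -65 [33. 59.];-64 -55 [33. 59.];-64 -45 [33. 60.];-64 -35 [45. 49.];-64 -25 [17. 27.];-64 -15 [15. 28.];-64 -5 [14. 29.];-64 5 [15. 27.];-64 15 [12. 27.];-64 25 [22. 46.];-64 35 [45. 52.];-64 45 [41. 58.];-64 55 [33. 59.];-64 65 [34. 60.];-64 75 [35. 60.];-64 85 [38. 59.];-64 95 [11. 59.];
front wall x [-111.10095543 -106.7950214  -102.48630676]
wall -y [-198.88935186 -195.5757673  -192.20417553]
wall +y [189.52701627 193.94718471 199.57329739]
rails [array([-39.3, -34.2, -30.6]), array([28.2, 32.9, 38.3])]
[(-60, np.float64(44.0)), (-56, np.float64(46.0)), (-52, np.float6
[... 178 characters left out ...]
3.0)), (-20, np.float64(37.0)), (-16, np.float64(40.0)), (-12, np.float64(46.0)), (-8, np.float64(44.0)), (-4, np.float64(45.0)), (0, np.float64(45.0)), (4, np.float64(46.0)), (8, np.float64(45.0)), (12, np.float64(45.0)), (16, np.float64(41.0)), (20, np.float64(39.0)), (24, np.float64(37.0)), (28, np.float64(30.0)), (32, np.float64(33.0)), (36, np.float64(36.0)), (40, np.float64(39.0)), (44, np.float64(44.0)), (48, np.float64(47.0)), (52, np.float64(45.0)), (56, np.float64(46.0)), (60, np.float64(44.0))]
shift cm [-25.09 -19.34  16.4 ] rot [-0.2 -0.5 99.2] | then in new axes [-15.06  27.73  16.64]
shift cm [-25.16 -19.37  26.  ] rot [-0.2 -0.5 99.2] | then in new axes [-15.06  27.73  26.24]
```

{"api": "play_rows", "payload": {
  "targets": [
    {"offset": [-3.1, -2.4, 1], "rot": [0, 0, 0]},
    {"offset": [-3.1, -2.4, 1], "rot": [0, 0, 0]},
    {"offset": [-3.1, -2.4, 1], "rot": [0, 0, 0]},
    {"offset": [-3.1, -2.4, 1], "rot": [0, 0, 0]},
    {"offset": [-3.1, -2.4, 1], "rot": [0, 0, 0]}
  ]
}}

```text
time_s: 7.05
ee_pos: [505.7, -72.2, 241.5]
ee_rot: [0.0, -0.02, 1.0, 0.001]
ft_force: [0.0, 0.9, 0.2]
opening: 64.1
gripper_force: 0.0
```

{"api": "play_rows", "payload": {
  "targets": [
    {"offset": [-3.1, -2.4, 1], "rot": [0, 0, 0]},
    {"offset": [-3.1, -2.4, 1], "rot": [0, 0, 0]},
    {"offset": [-3.3, -2.5, 1], "rot": [0, -0.5, 0]},
    {"offset": [0, 0, 0.5], "rot": [0, 0, 7.1]},
    {"offset": [0, 0, 0.5], "rot": [0, 0, 7.1]}
  ]
}}

```text
time_s: 7.47
ee_pos: [602.2, -140.5, 199.8]
ee_rot: [0.003, 0.107, 0.994, 0.002]
ft_force: [-0.5, -0.0, 0.8]
opening: 64.1
gripper_force: 0.0
```

{"api": "play_rows", "payload": {
  "targets": [
    {"offset": [0, 0, 0.5], "rot": [0, 0, 7.1]},
    {"offset": [0, 0, 0.5], "rot": [0, 0, 7.1]},
    {"offset": [0, 0, 0.5], "rot": [0, 0, 7.1]},
    {"offset": [0, 0, 0.5], "rot": [0, 0, 7.1]},
    {"offset": [0, 0, 0.5], "rot": [0, 0, 7.1]}
  ]
}}

```text
time_s: 7.88
ee_pos: [601.7, -139.3, 176.9]
ee_rot: [0.003, 0.405, 0.914, 0.003]
ft_force: [0.5, 0.2, 0.9]
opening: 64.3
gripper_force: 0.0
```

{"api": "play_rows", "payload": {
  "targets": [
    {"offset": [0, 0, 0.5], "rot": [0, 0, 7.1]},
    {"offset": [0, 0, 0.5], "rot": [0, 0, 7.1]},
    {"offset": [0, 0, 0.5], "rot": [0, 0, 7.1]},
    {"offset": [0, 0, 0.5], "rot": [0, 0, 7.1]},
    {"offset": [0, 0, 0.5], "rot": [0, 0, 7.1]}
  ]
}}

```text
time_s: 8.3
ee_pos: [601.9, -139.2, 152.0]
ee_rot: [0.002, 0.664, 0.747, 0.004]
ft_force: [1.0, -0.3, 0.6]
opening: 64.1
gripper_force: 0.0
```

{"api": "play_rows", "payload": {
  "targets": [
    {"offset": [0, 0, 0.5], "rot": [0, 0, 7.1]},
    {"offset": [0, 0, 0.5], "rot": [0, 0, 7.1]},
    {"offset": [0, 0, 0], "rot": [0, 0, 0]}
  ]
}}

```text
time_s: 8.55
ee_pos: [601.6, -139.1, 141.2]
ee_rot: [0.001, 0.752, 0.659, 0.003]
ft_force: [-0.1, 0.0, -0.3]
opening: 63.9
gripper_force: 0.0
```

```bash
python3 - <<'E'
from h import *
s=ctrl.state();print(s['ee_pos'],s['joint_pos'].round(2))
t=grab('top','4'); c=grab('scene','4'); cv2.imwrite('pics/s4.png',cv2.resize(c['color'][150:300,190:410],None,fx=3,fy=3))
for n in (t,c):
  try:
    r=leg(n,(560,650,-230,-60),9,18,z1=42,L=132,blk=(0,-1)); print(np.round(r[0],1),round(r[1],1),round(r[2],1))
  except Exception as e: print(e)
go((603,-140,24),Rtool(-6.9))
E
```

```text
[ 601.55474006 -139.09677256  141.17171968] [-0.29  0.56  1.44  0.01  1.14 -0.16]
[622. -70.] -16.3 38.2
[ 604.5 -140.4] -97.3 143.7
shift cm [-0.09  0.04 11.2 ] rot [ 0.4 -0.2  0. ] | then in new axes [-0.05  0.11 11.2 ]h.py:35: RankWarning: Polyfit may be poorly conditioned
  k1,k0=np.polyfit(S,T,1); ctr=np.array(ctr)+nn*k0; d=d+nn*k1; d/=np.linalg.norm(d)
h.py:35: RankWarning: Polyfit may be poorly conditioned
  k1,k0=np.polyfit(S,T,1); ctr=np.array(ctr)+nn*k0; d=d+nn*k1; d/=np.linalg.norm(d)
```

View pics/s4.png

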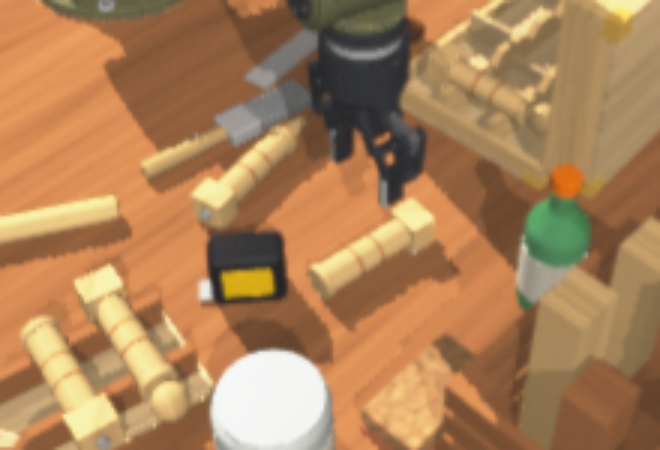

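{"api": "play_rows", "payload": {
  "targets": [
    {"offset": [0, 0.1, 3.2], "rot": [0, 0, 0]},
    {"offset": [0, 0, 3], "rot": [0, 0, 0]},
    {"offset": [0, 0, 3], "rot": [0, 0, 0]},
    {"offset": [0, 0, 2], "rot": [0, 0, 0]},
    {"offset": [0, 0, 0], "rot": [0, 0, 0]}
  ]
}}

```text
time_s: 9.07
ee_pos: [601.7, -138.7, 25.6]
ee_rot: [-0.002, 0.749, 0.663, 0.002]
ft_force: [-0.3, -0.2, -0.4]
opening: 64.4
gripper_force: 0.0
```

{"api": "play_rows", "payload": {
  "targets": [
    {"offset": [0, 0, 0], "rot": [0, 0, 0]},
    {"offset": [0, 0, 0], "rot": [0, 0, 0]},
    {"offset": [0, 0, 0], "rot": [0, 0, 0]},
    {"offset": [0, 0, 0], "rot": [0, 0, 0]},
    {"offset": [0, 0, 0], "rot": [0, 0, 0]}
  ],
  "gripper": 0.0,
  "squeeze": 30
}}

```text
time_s: 9.48
ee_pos: [604.7, -139.7, 31.6]
ee_rot: [0.002, 0.75, 0.662, 0.004]
ft_force: [-0.5, 0.1, 6.3]
opening: 29.3
gripper_force: 29.2
```

{"api": "play_rows", "payload": {
  "targets": [
    {"offset": [0, 0, 0], "rot": [0, 0, 0]},
    {"offset": [0, 0, -1], "rot": [0, 0, 0]},
    {"offset": [0, 0, -3], "rot": [0, 0, 0]},
    {"offset": [0, 0, -4], "rot": [0, 0, 0]},
    {"offset": [0, 0, -4], "rot": [0, 0, 0]}
  ]
}}

```text
time_s: 9.9
ee_pos: [602.6, -139.7, 151.6]
ee_rot: [0.0, 0.75, 0.662, 0.003]
ft_force: [1.6, -0.4, -0.6]
opening: 29.1
gripper_force: 30.1
```

```bash
cat >> h.py <<'E'
CA=2.6
def case(x,y,z):
    a=np.radians(CA); return (541.3+x*np.cos(a)-y*np.sin(a),261+x*np.sin(a)+y*np.cos(a),z)
E
python3 - <<'E'
from h import *
s=ctrl.state();print(s['ee_pos'],s['joint_pos'].round(2))
go(case(0,28,150),Rtool(90+CA)); go(case(0,28,58),Rtool(90+CA))
t=grab('top','5'); 
E
```

```text
[ 602.57933935 -139.68184041  151.59563014] [-0.29  0.55  1.42  0.    1.17 -0.17]
shift cm [ 41.76 -11.54  -0.33] rot [  0.4   0.  -99.7] | then in new axes [ 4.3  43.1  -0.44]
shift cm [ 41.72 -11.57   8.87] rot [  0.4   0.  -99.7] | then in new axes [ 4.3  43.1   8.76]
```

{"api": "play_rows", "payload": {
  "targets": [
    {"offset": [3.8, -1.05, 0], "rot": [0, 0, 0]},
    {"offset": [3.8, -1.05, 0], "rot": [0, 0, 0]},
    {"offset": [3.8, -1.05, 0], "rot": [0, 0, 0]},
    {"offset": [3.8, -1.05, 0], "rot": [0, 0, 0]},
    {"offset": [3.8, -1.05, 0], "rot": [0, 0, 0]}
  ]
}}

```text
time_s: 10.37
ee_pos: [574.2, 56.9, 151.2]
ee_rot: [0.001, 0.75, 0.662, 0.004]
ft_force: [0.9, 0.2, -0.3]
opening: 29.1
gripper_force: 30.1
```

{"api": "play_rows", "payload": {
  "targets": [
    {"offset": [3.8, -1.05, 0], "rot": [0, 0, 0]},
    {"offset": [3.8, -1.05, 0], "rot": [0, 0, 0]},
    {"offset": [3.8, -1.05, 0], "rot": [0, 0, 0]},
    {"offset": [3.8, -1.05, 0], "rot": [0, 0, 0]},
    {"offset": [3.8, -1.05, 0], "rot": [0, 0, 0]}
  ]
}}

```text
time_s: 10.78
ee_pos: [545.8, 252.2, 151.6]
ee_rot: [0.001, 0.75, 0.662, 0.004]
ft_force: [0.6, -0.8, -0.7]
opening: 28.5
gripper_force: 30.1
```

{"api": "play_rows", "payload": {
  "targets": [
    {"offset": [3.8, -1.05, 0], "rot": [0, 0, 0]},
    {"offset": [0, 0, 0], "rot": [0, 0, -7.1]},
    {"offset": [0, 0, 0], "rot": [0, 0, -7.1]},
    {"offset": [0, 0, 0], "rot": [0, 0, -7.1]},
    {"offset": [0, 0, 0], "rot": [0, 0, -7.1]}
  ]
}}

```text
time_s: 11.2
ee_pos: [540.6, 289.7, 151.5]
ee_rot: [0.001, 0.562, 0.827, 0.003]
ft_force: [-0.4, 0.0, 0.1]
opening: 28.9
gripper_force: 30.0
```

{"api": "play_rows", "payload": {
  "targets": [
    {"offset": [0, 0, 0], "rot": [0, 0, -7.1]},
    {"offset": [0, 0, 0], "rot": [0, 0, -7.1]},
    {"offset": [0, 0, 0], "rot": [0, 0, -7.1]},
    {"offset": [0, 0, 0], "rot": [0, 0, -7.1]},
    {"offset": [0, 0, 0], "rot": [0, 0, -7.1]}
  ]
}}

```text
time_s: 11.62
ee_pos: [540.7, 289.4, 151.6]
ee_rot: [0.002, 0.283, 0.959, 0.003]
ft_force: [0.2, -0.8, -0.7]
opening: 28.6
gripper_force: 30.0
```

{"api": "play_rows", "payload": {
  "targets": [
    {"offset": [0, 0, 0], "rot": [0, 0, -7.1]},
    {"offset": [0, 0, 0], "rot": [0, 0, -7.1]},
    {"offset": [0, 0, 0], "rot": [0, 0, -7.1]},
    {"offset": [0, 0, 0], "rot": [0, 0, -7.1]},
    {"offset": [0, 0, 0], "rot": [0, 0, -7.1]}
  ]
}}

```text
time_s: 12.03
ee_pos: [540.7, 289.4, 151.6]
ee_rot: [0.003, -0.023, 1.0, 0.002]
ft_force: [-0.3, -0.0, -1.0]
opening: 28.9
gripper_force: 30.0
```

```bash
python3 - <<'E'
from h import *
s=ctrl.state();print(s['ee_pos'],s['joint_pos'].round(2),s['ft_force'],s['opening'])
go(case(0,28,59),Rtool(90+CA))
c=grab('scene','6'); t=grab('top','6'); 
# held leg pose: points above z 100? leg axis ~ z 136
X=cloud(c); I=c['color'].astype(int)
m=(X[...,2]>118)&(X[...,2]<160)&(abs(X[...,1]-289)<40)&(X[...,0]>420)&(X[...,0]<630)&(I[...,2]>120)&(I[...,2]-I[...,0]>30)
p=X[m]; print(len(p),p.mean(0),np.percentile(p,[2,98],axis=0)); v=np.linalg.svd(p-p.mean(0),full_matrices=False)[2][0]; print('axis',v)
cv2.imwrite('pics/s6.png',np.hstack([cv2.resize(c['color'][90:230,290:470],(400,311)),cv2.resize(t['color'][110:265,100:300],(400,311))]))
E
```

```text
[540.72078168 289.38387603 151.57768995] [ 0.43  0.53  1.44  0.    1.16 -1.19] [-0.29784565 -0.00204135 -1.00808071] 28.872469690063774
shift cm [ 0.13 -0.07  8.66] rot [0.2 0.4 0. ] | then in new axes [ 0.07 -0.04  8.66]
209 [511.83345056 276.98420486 142.99358057] [[472.27474229 264.78201525 120.79582704]
 [573.95477241 305.73824179 155.49295542]]
axis [0.98768999 0.148756   0.04837488]
```

View pics/s6.png

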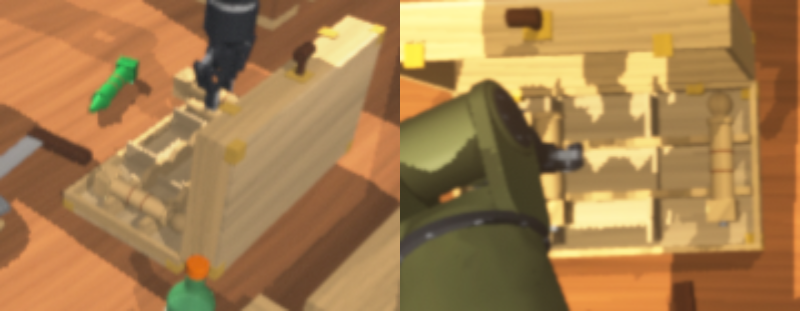

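{"api": "play_rows", "payload": {
  "targets": [
    {"offset": [0.1, 0, 2], "rot": [0, 0.4, 0]},
    {"offset": [0, 0, 2], "rot": [0, 0, 0]},
    {"offset": [0, 0, 2], "rot": [0, 0, 0]},
    {"offset": [0, 0, 1.5], "rot": [0, 0, 0]},
    {"offset": [0, 0, 0.5], "rot": [0, 0, 0]}
  ]
}}

```text
time_s: 12.55
ee_pos: [538.8, 289.2, 68.5]
ee_rot: [-0.002, -0.017, 1.0, 0.001]
ft_force: [-0.0, -0.9, -0.7]
opening: 28.8
gripper_force: 30.1
```

{"api": "play_rows", "payload": {
  "targets": [
    {"offset": [0, 0, 0.2], "rot": [0, 0, 0]},
    {"offset": [0, 0, 0.2], "rot": [0, 0, 0]},
    {"offset": [0, 0, 0.1], "rot": [0, 0, 0]},
    {"offset": [0, 0, 0], "rot": [0, 0, 0]}
  ]
}}

```text
time_s: 12.88
ee_pos: [540.1, 289.4, 67.3]
ee_rot: [-0.0, -0.019, 1.0, 0.002]
ft_force: [-3.9, -5.3, 5.3]
opening: 29.0
gripper_force: 30.8
```

{"api": "play_rows", "payload": {
  "targets": [
    {"offset": [0, -0.15, 0], "rot": [0, 0, 0]},
    {"offset": [0, 0, 0.1], "rot": [0, 0, 0]},
    {"offset": [0, 0, 0], "rot": [0, 0, 0]}
  ]
}}

```text
time_s: 13.13
ee_pos: [540.3, 288.0, 65.9]
ee_rot: [-0.0, -0.019, 1.0, 0.002]
ft_force: [-2.4, -4.3, 8.9]
opening: 29.0
gripper_force: 31.0
```

{"api": "play_rows", "payload": {
  "targets": [
    {"offset": [0, -0.1, 0], "rot": [0, 0, 0]},
    {"offset": [0, 0, 0.1], "rot": [0, 0, 0]},
    {"offset": [0, 0, 0], "rot": [0, 0, 0]}
  ]
}}

```text
time_s: 13.38
ee_pos: [540.3, 287.1, 65.0]
ee_rot: [-0.0, -0.019, 1.0, 0.002]
ft_force: [-3.2, -4.7, 13.2]
opening: 28.6
gripper_force: 31.2
```

{"api": "play_rows", "payload": {
  "targets": [
    {"offset": [0, -0.05, 0], "rot": [0, 0, 0]},
    {"offset": [0, 0, 0], "rot": [0, 0, 0]},
    {"offset": [0, 0, 0], "rot": [0, 0, 0]},
    {"offset": [0, 0, 0], "rot": [0, 0, 0]}
  ],
  "gripper": 0.5
}}

```text
time_s: 13.72
ee_pos: [539.6, 286.6, 63.2]
ee_rot: [-0.001, -0.019, 1.0, 0.001]
ft_force: [-0.1, 0.6, -0.1]
opening: 42.7
gripper_force: 0.0
```

{"api": "play_rows", "payload": {
  "targets": [
    {"offset": [0, 0, -2], "rot": [0, 0, 0]},
    {"offset": [0, 0, -3], "rot": [0, 0, 0]},
    {"offset": [0, 0, -4], "rot": [0, 0, 0]},
    {"offset": [0, 0, -4], "rot": [0, 0, 0]},
    {"offset": [0, 0, 0], "rot": [0, 0, 0]}
  ]
}}

```text
time_s: 14.13
ee_pos: [542.1, 287.2, 201.6]
ee_rot: [0.004, -0.019, 1.0, 0.004]
ft_force: [0.5, 1.2, 0.7]
opening: 42.9
gripper_force: 0.0
```

```bash
python3 - <<'E'
from h import *
s=ctrl.state();print(s['ee_pos'],s['joint_pos'].round(2),s['opening'])
t=grab('top','7'); c=grab('scene','7')
for n in (t,c):
  for nm,box,z0,za,L,b in [('taper_b',(380,480,-225,-30),9,18,166,(0,1)),('ball_b',(470,665,-408,-335),55,51,166,(1,0)),('stub_a',(470,640,-470,-408),55,51,132,(-1,0))]:
    r=leg(n,box,z0,za,L=L,blk=b); print(nm,np.round(r[0],1),round(r[1],1),round(r[2],1))
go((434,-141.5,150),Rtool(11)); go((434,-141.5,25),Rtool(11))
cv2.imwrite('pics/s7.png',np.hstack([cv2.resize(c['color'][90:230,290:470],(400,311)),cv2.resize(t['color'][110:265,100:300],(400,311))]))
E
```

```text
[542.10733642 287.24027152 201.62631963] [ 0.43  0.48  1.4   0.    1.25 -1.18] 42.86272326903381
taper_b [ 433.1 -141.8] 101.5 169.2
ball_b [ 547.  -372.8] -10.1 163.9
stub_a [ 537.6 -434.7] 169.7 134.7
taper_b [ 435.  -145.2] 99.3 173.1
ball_b [ 537.8 -370.6] -10.6 175.9
stub_a [ 528.5 -432.3] 169.7 145.1
shift cm [ 12.29 -42.36   3.68] rot [ 0.2 -0.1 81.2] | then in new axes [-39.98 -18.61   3.87]
shift cm [ 12.3  -42.41  16.18] rot [ 0.2 -0.1 81.2] | then in new axes [-39.98 -18.61  16.37]
```

View pics/s7.png

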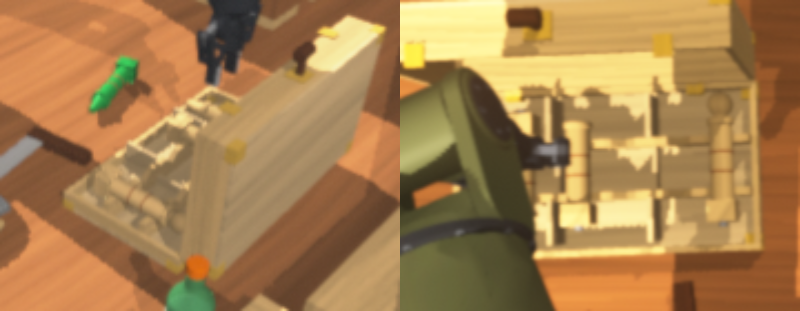

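{"api": "play_rows", "payload": {
  "targets": [
    {"offset": [1.12, -3.86, 0.36], "rot": [0, 0, 0]},
    {"offset": [1.12, -3.86, 0.36], "rot": [0, 0, 0]},
    {"offset": [1.12, -3.86, 0.36], "rot": [0, 0, 0]},
    {"offset": [1.12, -3.86, 0.36], "rot": [0, 0, 0]},
    {"offset": [1.12, -3.86, 0.36], "rot": [0, 0, 0]}
  ],
  "gripper": 0.7
}}

```text
time_s: 14.65
ee_pos: [490.0, 89.6, 173.0]
ee_rot: [-0.002, -0.02, 1.0, 0.001]
ft_force: [1.4, -1.0, 0.5]
opening: 60.0
gripper_force: 0.0
```

{"api": "play_rows", "payload": {
  "targets": [
    {"offset": [1.12, -3.86, 0.36], "rot": [0, 0, 0]},
    {"offset": [1.12, -3.86, 0.36], "rot": [0, 0, 0]},
    {"offset": [1.12, -3.86, 0.36], "rot": [0, 0, 0]},
    {"offset": [1.12, -3.86, 0.36], "rot": [0, 0, 0]},
    {"offset": [1.12, -3.86, 0.36], "rot": [0, 0, 0]}
  ]
}}

```text
time_s: 15.07
ee_pos: [441.5, -105.2, 154.9]
ee_rot: [-0.002, -0.02, 1.0, 0.002]
ft_force: [1.2, 0.2, 0.2]
opening: 59.6
gripper_force: 0.0
```

{"api": "play_rows", "payload": {
  "targets": [
    {"offset": [1.12, -3.86, 0.36], "rot": [0, 0, 0]},
    {"offset": [0, 0, 0.5], "rot": [0, 0, 6.8]},
    {"offset": [0, 0, 0.5], "rot": [0, 0, 6.8]},
    {"offset": [0, 0, 0.5], "rot": [0, 0, 6.8]},
    {"offset": [0, 0, 0.5], "rot": [0, 0, 6.8]}
  ]
}}

```text
time_s: 15.48
ee_pos: [432.4, -142.7, 131.0]
ee_rot: [-0.003, 0.219, 0.976, 0.001]
ft_force: [0.7, 0.3, -0.2]
opening: 59.9
gripper_force: 0.0
```

{"api": "play_rows", "payload": {
  "targets": [
    {"offset": [0, 0, 0.5], "rot": [0, 0, 6.8]},
    {"offset": [0, 0, 0.5], "rot": [0, 0, 6.8]},
    {"offset": [0, 0, 0.5], "rot": [0, 0, 6.8]},
    {"offset": [0, 0, 0.5], "rot": [0, 0, 6.8]},
    {"offset": [0, 0, 0.5], "rot": [0, 0, 6.8]}
  ]
}}

```text
time_s: 15.9
ee_pos: [432.4, -142.3, 106.0]
ee_rot: [-0.003, 0.495, 0.869, 0.001]
ft_force: [-0.1, 0.5, -0.3]
opening: 59.8
gripper_force: 0.0
```

{"api": "play_rows", "payload": {
  "targets": [
    {"offset": [0, 0, 0.5], "rot": [0, 0, 6.8]},
    {"offset": [0, 0, 0.5], "rot": [0, 0, 6.8]},
    {"offset": [0, 0, 0.5], "rot": [0, 0, 6.8]},
    {"offset": [0, 0, 0], "rot": [0, 0, 0]}
  ]
}}

```text
time_s: 16.23
ee_pos: [432.0, -142.1, 90.6]
ee_rot: [-0.004, 0.641, 0.768, -0.0]
ft_force: [-0.2, 0.4, 0.5]
opening: 59.8
gripper_force: 0.0
```

```bash
python3 - <<'E'
from h import *
s=ctrl.state();print(s['ee_pos'],s['joint_pos'].round(2),s['opening'])
c=grab('scene','8')
r=leg(c,(380,480,-225,-30),9,18,z1=42,L=166,blk=(0,1)); print(np.round(r[0],1),round(r[1],1),round(r[2],1))
go((433.5,-142,25),Rtool(11.2))
E
```

```text
[ 432.03821579 -142.14004192   90.614893  ] [-0.4   0.32  1.93  0.    0.9  -0.58] 59.77360444197922
[ 435.1 -145.3] 99.0 173.3
shift cm [-0.03  0.15  6.03] rot [-0.2 -0.3 -0.5] | then in new axes [0.   0.12 6.03]
```

{"api": "play_rows", "payload": {
  "targets": [
    {"offset": [0, 0.1, 2], "rot": [0, -0.3, -0.4]},
    {"offset": [0, 0, 2], "rot": [0, 0, 0]},
    {"offset": [0, 0, 1.5], "rot": [0, 0, 0]},
    {"offset": [0, 0, 0.5], "rot": [0, 0, 0]},
    {"offset": [0, 0, 0], "rot": [0, 0, 0]}
  ]
}}

```text
time_s: 16.7
ee_pos: [433.3, -142.2, 31.6]
ee_rot: [-0.001, 0.635, 0.773, -0.002]
ft_force: [0.3, -0.0, 1.1]
opening: 59.6
gripper_force: 0.0
```

{"api": "play_rows", "payload": {
  "targets": [
    {"offset": [0, 0, 0], "rot": [0, 0, 0]},
    {"offset": [0, 0, 0], "rot": [0, 0, 0]},
    {"offset": [0, 0, 0], "rot": [0, 0, 0]},
    {"offset": [0, 0, 0], "rot": [0, 0, 0]},
    {"offset": [0, 0, 0], "rot": [0, 0, 0]}
  ],
  "gripper": 0.0,
  "squeeze": 30
}}

```text
time_s: 17.12
ee_pos: [434.6, -142.6, 33.6]
ee_rot: [0.001, 0.636, 0.772, -0.001]
ft_force: [-1.4, 1.5, 7.2]
opening: 29.1
gripper_force: 29.3
```

{"api": "play_rows", "payload": {
  "targets": [
    {"offset": [0, 0, 0], "rot": [0, 0, 0]},
    {"offset": [0, 0, -1], "rot": [0, 0, 0]},
    {"offset": [0, 0, -3], "rot": [0, 0, 0]},
    {"offset": [0, 0, -4], "rot": [0, 0, 0]},
    {"offset": [0, 0, -4], "rot": [0, 0, 0]}
  ]
}}

```text
time_s: 17.53
ee_pos: [433.5, -141.9, 154.6]
ee_rot: [-0.0, 0.636, 0.772, -0.001]
ft_force: [1.2, 0.2, -0.7]
opening: 28.7
gripper_force: 30.1
```

```bash
sed -i 's/261+x\*np.sin/259+x*np.sin/' h.py
python3 - <<'E'
from h import *
s=ctrl.state();print(s['ee_pos'],s['joint_pos'].round(2))
go(case(0,156,150),Rtool(90+CA)); print(case(0,156,0))
c=grab('scene','9')
E
```

```text
[ 433.50823988 -141.91305856  154.60961194] [-0.4   0.21  1.89 -0.    1.04 -0.59]
shift cm [52.71 20.55 -0.26] rot [ -0.2  -0.1 -81.6] | then in new axes [-12.59  55.16  -0.14]
(np.float64(534.2233738518364), np.float64(414.8394088873515), 0)
```

{"api": "play_rows", "payload": {
  "targets": [
    {"offset": [3.77, 1.47, 0], "rot": [0, 0, 0]},
    {"offset": [3.77, 1.47, 0], "rot": [0, 0, 0]},
    {"offset": [3.77, 1.47, 0], "rot": [0, 0, 0]},
    {"offset": [3.77, 1.47, 0], "rot": [0, 0, 0]},
    {"offset": [3.77, 1.47, 0], "rot": [0, 0, 0]}
  ]
}}

```text
time_s: 18.0
ee_pos: [470.2, 58.8, 153.3]
ee_rot: [0.001, 0.636, 0.772, -0.001]
ft_force: [1.0, -1.1, -0.4]
opening: 28.6
gripper_force: 30.2
```

{"api": "play_rows", "payload": {
  "targets": [
    {"offset": [3.77, 1.47, 0], "rot": [0, 0, 0]},
    {"offset": [3.77, 1.47, 0], "rot": [0, 0, 0]},
    {"offset": [3.77, 1.47, 0], "rot": [0, 0, 0]},
    {"offset": [3.77, 1.47, 0], "rot": [0, 0, 0]},
    {"offset": [3.77, 1.47, 0], "rot": [0, 0, 0]}
  ]
}}

```text
time_s: 18.42
ee_pos: [506.2, 258.1, 152.7]
ee_rot: [0.0, 0.636, 0.772, -0.001]
ft_force: [0.4, -1.4, -1.4]
opening: 29.1
gripper_force: 30.2
```

{"api": "play_rows", "payload": {
  "targets": [
    {"offset": [3.77, 1.47, 0], "rot": [0, 0, 0]},
    {"offset": [3.77, 1.47, 0], "rot": [0, 0, 0]},
    {"offset": [3.77, 1.47, 0], "rot": [0, 0, 0]},
    {"offset": [3.77, 1.47, 0], "rot": [0, 0, 0]},
    {"offset": [0, 0, 0], "rot": [0, 0, 0]}
  ]
}}

```text
time_s: 18.83
ee_pos: [534.4, 421.0, 151.2]
ee_rot: [-0.0, 0.634, 0.773, -0.001]
ft_force: [-1.2, -1.6, -0.6]
opening: 29.0
gripper_force: 30.2
```

{"api": "play_rows", "payload": {
  "targets": [
    {"offset": [0, 0, 0], "rot": [0, 0, -6.8]},
    {"offset": [0, 0, 0], "rot": [0, 0, -6.8]},
    {"offset": [0, 0, 0], "rot": [0, 0, -6.8]},
    {"offset": [0, 0, 0], "rot": [0, 0, -6.8]},
    {"offset": [0, 0, 0], "rot": [0, 0, -6.8]}
  ]
}}

```text
time_s: 19.25
ee_pos: [535.1, 415.1, 152.2]
ee_rot: [-0.0, 0.38, 0.925, -0.001]
ft_force: [-0.5, -0.2, -0.2]
opening: 28.7
gripper_force: 30.3
```

{"api": "play_rows", "payload": {
  "targets": [
    {"offset": [0, 0, 0], "rot": [0, 0, -6.8]},
    {"offset": [0, 0, 0], "rot": [0, 0, -6.8]},
    {"offset": [0, 0, 0], "rot": [0, 0, -6.8]},
    {"offset": [0, 0, 0], "rot": [0, 0, -6.8]},
    {"offset": [0, 0, 0], "rot": [0, 0, -6.8]}
  ]
}}

```text
time_s: 19.67
ee_pos: [535.1, 415.1, 152.2]
ee_rot: [-0.0, 0.092, 0.996, -0.001]
ft_force: [-0.5, 0.0, -0.8]
opening: 29.2
gripper_force: 30.3
```

{"api": "play_rows", "payload": {
  "targets": [
    {"offset": [0, 0, 0], "rot": [0, 0, -6.8]},
    {"offset": [0, 0, 0], "rot": [0, 0, -6.8]},
    {"offset": [0, 0, 0], "rot": [0, 0, 0]}
  ]
}}

```text
time_s: 19.92
ee_pos: [535.1, 415.1, 152.1]
ee_rot: [-0.001, -0.026, 1.0, -0.001]
ft_force: [0.1, 0.0, -1.9]
opening: 29.2
gripper_force: 30.3
```

```bash
python3 - <<'E'
from h import *
s=ctrl.state();print(s['ee_pos'],s['joint_pos'].round(2),s['opening'])
go(case(0,156,60.6),Rtool(90+CA))
c=grab('scene','10'); cv2.imwrite('pics/s10.png',cv2.resize(c['color'][70:220,290:470],None,fx=3,fy=3))
E
```

```text
[535.1380767  415.12310545 152.13591166] [ 0.61  0.68  1.22 -0.    1.25 -1.02] 29.153063046593093
shift cm [ 0.08 -0.01  8.55] rot [-0.1 -0.1  0.4] | then in new axes [ 0.09 -0.02  8.55]
```

View pics/s10.png

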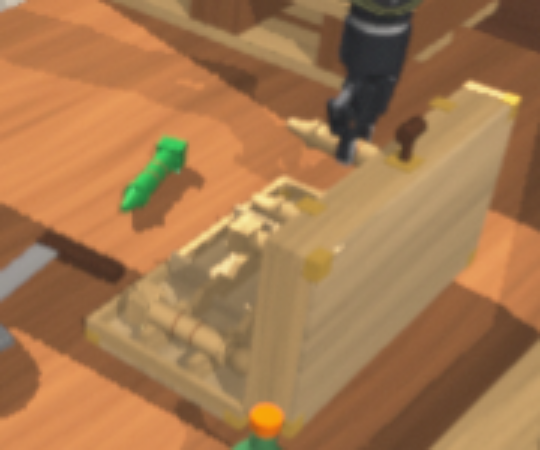

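{"api": "play_rows", "payload": {
  "targets": [
    {"offset": [0.1, 0, 2], "rot": [0, 0, 0.4]},
    {"offset": [0, 0, 2], "rot": [0, 0, 0]},
    {"offset": [0, 0, 2], "rot": [0, 0, 0]},
    {"offset": [0, 0, 1.5], "rot": [0, 0, 0]},
    {"offset": [0, 0, 0.4], "rot": [0, 0, 0]}
  ]
}}

```text
time_s: 20.38
ee_pos: [533.2, 414.3, 69.8]
ee_rot: [-0.002, -0.017, 1.0, -0.002]
ft_force: [0.3, -1.9, -1.4]
opening: 29.0
gripper_force: 30.3
```

{"api": "play_rows", "payload": {
  "targets": [
    {"offset": [0, 0, 0.2], "rot": [0, 0, 0]},
    {"offset": [0, 0, 0.2], "rot": [0, 0, 0]},
    {"offset": [0, 0, 0.1], "rot": [0, 0, 0]},
    {"offset": [0, 0, 0], "rot": [0, 0, 0]}
  ]
}}

```text
time_s: 20.72
ee_pos: [534.4, 415.2, 68.2]
ee_rot: [-0.0, -0.019, 1.0, -0.001]
ft_force: [-0.7, -0.7, -1.8]
opening: 28.9
gripper_force: 30.3
```

{"api": "play_rows", "payload": {
  "targets": [
    {"offset": [0, 0, 0.1], "rot": [0, 0, 0]},
    {"offset": [0, 0, 0.1], "rot": [0, 0, 0]},
    {"offset": [0, 0, 0], "rot": [0, 0, 0]}
  ]
}}

```text
time_s: 20.97
ee_pos: [534.5, 415.2, 67.2]
ee_rot: [0.0, -0.019, 1.0, -0.001]
ft_force: [-3.9, -5.1, 10.9]
opening: 29.2
gripper_force: 31.3
```

{"api": "play_rows", "payload": {
  "targets": [
    {"offset": [0, 0, 0.1], "rot": [0, 0, 0]},
    {"offset": [0, 0, 0.1], "rot": [0, 0, 0]},
    {"offset": [0, 0, 0], "rot": [0, 0, 0]}
  ]
}}

```text
time_s: 21.22
ee_pos: [534.8, 415.0, 66.7]
ee_rot: [0.0, -0.019, 1.0, -0.001]
ft_force: [-9.6, -10.0, 22.8]
opening: 29.0
gripper_force: 32.7
```

{"api": "play_rows", "payload": {
  "targets": [
    {"offset": [0, 0, 0], "rot": [0, 0, 0]},
    {"offset": [0, 0, 0], "rot": [0, 0, 0]},
    {"offset": [0, 0, 0], "rot": [0, 0, 0]},
    {"offset": [0, 0, 0], "rot": [0, 0, 0]}
  ],
  "gripper": 0.5
}}

```text
time_s: 21.55
ee_pos: [534.1, 415.1, 63.2]
ee_rot: [-0.001, -0.019, 1.0, -0.001]
ft_force: [0.4, 0.3, -0.2]
opening: 42.6
gripper_force: 0.0
```

{"api": "play_rows", "payload": {
  "targets": [
    {"offset": [0, 0, -2], "rot": [0, 0, 0]},
    {"offset": [0, 0, -3], "rot": [0, 0, 0]},
    {"offset": [0, 0, -4], "rot": [0, 0, 0]},
    {"offset": [0, 0, -4], "rot": [0, 0, 0]},
    {"offset": [0, 0, 0], "rot": [0, 0, 0]}
  ]
}}

```text
time_s: 21.97
ee_pos: [536.1, 416.6, 202.4]
ee_rot: [0.004, -0.019, 1.0, 0.002]
ft_force: [0.8, 0.1, 1.5]
opening: 42.8
gripper_force: 0.0
```

```bash
python3 - <<'E'
from h import *
s=ctrl.state();print(s['ee_pos'],s['joint_pos'].round(2),s['opening'])
go((546.5,-372.7,59),Rtool(80.0))
E
```

```text
[536.14716644 416.64890707 202.44952952] [ 0.61  0.63  1.17 -0.    1.33 -1.  ] 42.80639591253297
shift cm [  2.16 -78.98  13.37] rot [ 0.3  0.5 12.2] | then in new axes [-14.73 -77.56  13.74]
```

{"api": "play_rows", "payload": {
  "targets": [
    {"offset": [0.1, -3.95, 0.2], "rot": [0, 0, 0]},
    {"offset": [0.1, -3.95, 0.2], "rot": [0, 0, 0]},
    {"offset": [0.1, -3.95, 0.2], "rot": [0, 0, 0]},
    {"offset": [0.1, -3.95, 0.2], "rot": [0, 0, 0]},
    {"offset": [0.1, -3.95, 0.2], "rot": [0, 0, 0]}
  ],
  "gripper": 0.62
}}

```text
time_s: 22.38
ee_pos: [536.6, 216.0, 183.4]
ee_rot: [-0.001, -0.02, 1.0, -0.001]
ft_force: [2.5, 0.7, 0.1]
opening: 53.1
gripper_force: 0.0
```

{"api": "play_rows", "payload": {
  "targets": [
    {"offset": [0.1, -3.95, 0.2], "rot": [0, 0, 0]},
    {"offset": [0.1, -3.95, 0.2], "rot": [0, 0, 0]},
    {"offset": [0.1, -3.95, 0.2], "rot": [0, 0, 0]},
    {"offset": [0.1, -3.95, 0.2], "rot": [0, 0, 0]},
    {"offset": [0.1, -3.95, 0.2], "rot": [0, 0, 0]}
  ]
}}

```text
time_s: 22.8
ee_pos: [539.3, 18.3, 174.0]
ee_rot: [-0.001, -0.02, 1.0, -0.001]
ft_force: [1.2, -1.0, 0.2]
opening: 52.7
gripper_force: 0.0
```

{"api": "play_rows", "payload": {
  "targets": [
    {"offset": [0.1, -3.95, 0.2], "rot": [0, 0, 0]},
    {"offset": [0.1, -3.95, 0.2], "rot": [0, 0, 0]},
    {"offset": [0.1, -3.95, 0.2], "rot": [0, 0, 0]},
    {"offset": [0.1, -3.95, 0.2], "rot": [0, 0, 0]},
    {"offset": [0.1, -3.95, 0.2], "rot": [0, 0, 0]}
  ]
}}

```text
time_s: 23.22
ee_pos: [542.0, -179.4, 164.4]
ee_rot: [-0.001, -0.019, 1.0, -0.001]
ft_force: [0.2, 0.4, 0.4]
opening: 53.0
gripper_force: 0.0
```

{"api": "play_rows", "payload": {
  "targets": [
    {"offset": [0.1, -3.95, 0.2], "rot": [0, 0, 0]},
    {"offset": [0.1, -3.95, 0.2], "rot": [0, 0, 0]},
    {"offset": [0.1, -3.95, 0.2], "rot": [0, 0, 0]},
    {"offset": [0.1, -3.95, 0.2], "rot": [0, 0, 0]},
    {"offset": [0.1, -3.95, 0.2], "rot": [0, 0, 0]}
  ]
}}

```text
time_s: 23.63
ee_pos: [544.6, -377.0, 154.7]
ee_rot: [-0.001, -0.019, 1.0, -0.001]
ft_force: [0.7, 0.2, -0.2]
opening: 52.8
gripper_force: 0.0
```

{"api": "play_rows", "payload": {
  "targets": [
    {"offset": [0, 0, 0], "rot": [0.1, 0.2, 6.1]},
    {"offset": [0, 0, 0], "rot": [0.1, 0.2, 6.1]},
    {"offset": [0, 0, 0], "rot": [0, 0, 0]}
  ]
}}

```text
time_s: 23.88
ee_pos: [544.7, -375.5, 154.3]
ee_rot: [-0.004, 0.09, 0.996, -0.003]
ft_force: [-0.2, -0.3, -0.9]
opening: 53.2
gripper_force: 0.0
```

```bash
python3 - <<'E'
from h import *
s=ctrl.state();print(s['ee_pos'],s['joint_pos'].round(2),s['opening'])
t=grab('top','11'); c=grab('scene','11')
go((546.5,-372.7,59),Rtool(80.0))
cv2.imwrite('pics/s11.png',np.hstack([cv2.resize(c['color'][190:330,150:330],(400,311)),cv2.resize(t['color'][110:265,100:300],(400,311))]))
E
```

```text
[ 544.74245905 -375.49708662  154.26167729] [-0.66  0.64  1.27 -0.01  1.24 -2.04] 53.18601708561263
shift cm [-0.18  0.29  8.97] rot [-0.4 -0.4  0.2] | then in new axes [-0.11  0.23  8.97]
```

View pics/s11.png

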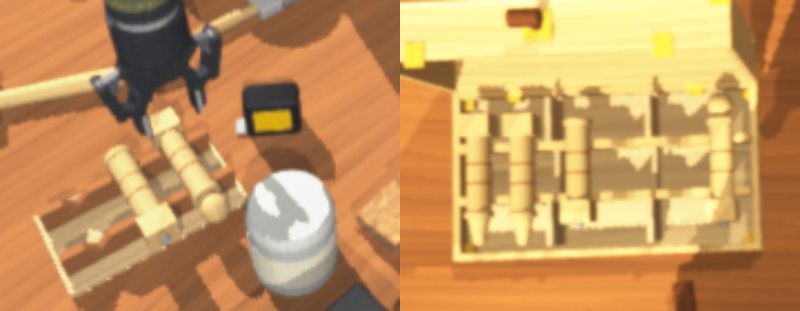

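{"api": "play_rows", "payload": {
  "targets": [
    {"offset": [-0.15, 0.25, 2], "rot": [-0.4, -0.4, 0]},
    {"offset": [0, 0, 3], "rot": [0, 0, 0]},
    {"offset": [0, 0, 2.5], "rot": [0, 0, 0]},
    {"offset": [0, 0, 1.4], "rot": [0, 0, 0]},
    {"offset": [0, 0, 0], "rot": [0, 0, 0]}
  ]
}}

```text
time_s: 24.4
ee_pos: [545.7, -371.7, 62.8]
ee_rot: [-0.002, 0.085, 0.996, 0.002]
ft_force: [0.8, 0.8, -1.1]
opening: 52.8
gripper_force: 0.0
```

{"api": "play_rows", "payload": {
  "targets": [
    {"offset": [0, 0, 0], "rot": [0, 0, 0]},
    {"offset": [0, 0, 0], "rot": [0, 0, 0]},
    {"offset": [0, 0, 0], "rot": [0, 0, 0]},
    {"offset": [0, 0, 0], "rot": [0, 0, 0]},
    {"offset": [0, 0, 0], "rot": [0, 0, 0]}
  ],
  "gripper": 0.0,
  "squeeze": 30
}}

```text
time_s: 24.82
ee_pos: [547.4, -373.6, 68.0]
ee_rot: [0.001, 0.087, 0.996, -0.001]
ft_force: [0.4, -1.8, 7.8]
opening: 28.9
gripper_force: 31.2
```

```bash
python3 - <<'E'
from h import *
s=ctrl.state();print(s['ee_pos'],s['joint_pos'].round(2),s['opening'],s['ft_force'])
E
```

```text
[ 547.44233578 -373.55236267   68.04909722] [-0.65  0.74  1.32  0.    1.08 -2.05] 28.894341132660955 [ 0.44440023 -1.81534694  7.82767174]
```

{"api": "play_rows", "payload": {
  "targets": [
    {"offset": [0, 0, 0], "rot": [0, 0, 0]},
    {"offset": [0, 0, -1], "rot": [0, 0, 0]},
    {"offset": [0, 0, -3], "rot": [0, 0, 0]},
    {"offset": [0, 0, -4], "rot": [0, 0, 0]},
    {"offset": [0, 0, -2], "rot": [0, 0, 0]}
  ]
}}

```text
time_s: 25.23
ee_pos: [547.4, -373.2, 171.3]
ee_rot: [0.002, 0.087, 0.996, -0.001]
ft_force: [-0.4, 0.3, -0.4]
opening: 29.1
gripper_force: 30.4
```

```bash
python3 - <<'E'
from h import *
s=ctrl.state();print(s['ee_pos'],s['joint_pos'].round(2),s['opening'],s['ft_force'])
go(case(0,-100,60),Rtool(90+CA))
E
```

```text
[ 547.42666681 -373.23253622  171.34024092] [-0.65  0.62  1.26  0.    1.26 -2.05] 29.12780905062196 [-0.36847818  0.30014447 -0.38878594]
shift cm [ 9.4  52.42 10.42] rot [ -0.1   0.2 -12.6] | then in new axes [-2.26 53.19 10.53]
```

{"api": "play_rows", "payload": {
  "targets": [
    {"offset": [0.67, 3.75, 0], "rot": [0, 0, 0]},
    {"offset": [0.67, 3.75, 0], "rot": [0, 0, 0]},
    {"offset": [0.67, 3.75, 0], "rot": [0, 0, 0]},
    {"offset": [0.67, 3.75, 0], "rot": [0, 0, 0]},
    {"offset": [0.67, 3.75, 0], "rot": [0, 0, 0]}
  ]
}}

```text
time_s: 25.65
ee_pos: [545.7, -180.6, 167.0]
ee_rot: [0.0, 0.087, 0.996, 0.0]
ft_force: [0.7, -0.1, -1.1]
opening: 29.0
gripper_force: 30.4
```

{"api": "play_rows", "payload": {
  "targets": [
    {"offset": [0.67, 3.75, 0], "rot": [0, 0, 0]},
    {"offset": [0.67, 3.75, 0], "rot": [0, 0, 0]},
    {"offset": [0.67, 3.75, 0], "rot": [0, 0, 0]},
    {"offset": [0.67, 3.75, 0], "rot": [0, 0, 0]},
    {"offset": [0.67, 3.75, 0], "rot": [0, 0, 0]}
  ]
}}

```text
time_s: 26.07
ee_pos: [545.2, 10.0, 167.1]
ee_rot: [0.0, 0.087, 0.996, 0.0]
ft_force: [0.3, -0.3, -1.2]
opening: 28.7
gripper_force: 30.4
```

{"api": "play_rows", "payload": {
  "targets": [
    {"offset": [0.67, 3.75, 0], "rot": [0, 0, 0]},
    {"offset": [0.67, 3.75, 0], "rot": [0, 0, 0]},
    {"offset": [0.67, 3.75, 0], "rot": [0, 0, 0]},
    {"offset": [0.67, 3.7, 0], "rot": [0, 0, 0]},
    {"offset": [0, 0, 0], "rot": [0, 0, -6.3]}
  ]
}}

```text
time_s: 26.48
ee_pos: [544.4, 165.5, 167.2]
ee_rot: [0.0, 0.032, 0.999, 0.001]
ft_force: [-0.1, -0.5, -1.1]
opening: 28.6
gripper_force: 30.4
```

{"api": "play_rows", "payload": {
  "targets": [
    {"offset": [0, 0, 1], "rot": [0, 0, -6.3]},
    {"offset": [0, 0, 1], "rot": [0, 0, 0]},
    {"offset": [0, 0, 0], "rot": [0, 0, 0]}
  ]
}}

```text
time_s: 26.73
ee_pos: [544.3, 159.7, 144.6]
ee_rot: [-0.002, -0.021, 1.0, -0.0]
ft_force: [0.1, -0.6, -1.6]
opening: 28.7
gripper_force: 30.4
```

```bash
python3 - <<'E'
from h import *
s=ctrl.state();print(s['ee_pos'],s['joint_pos'].round(2),s['opening'],s['ft_force'])
go(case(0,-100,62),Rtool(90+CA))
c=grab('scene','12'); t=grab('top','12')
cv2.imwrite('pics/s12.png',np.hstack([cv2.resize(c['color'][90:230,290:470],(400,311)),cv2.resize(t['color'][110:265,100:300],(400,311))]))
E
```

```text
[544.27124731 159.73266794 144.64683177] [ 0.22  0.45  1.59  0.    1.11 -1.39] 28.71515706439887 [ 0.0653988  -0.56425805 -1.63188592]
shift cm [-0.18 -0.07  7.66] rot [ 0.  -0.2 -0.2] | then in new axes [-0.15 -0.07  7.66]
```

View pics/s12.png

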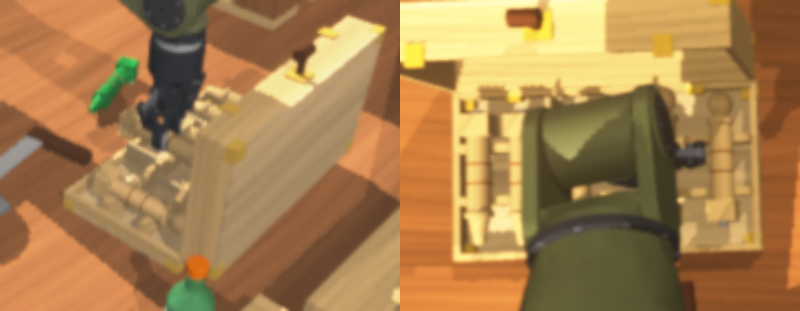

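{"api": "play_rows", "payload": {
  "targets": [
    {"offset": [-0.15, -0.07, 2], "rot": [0, 0, 0]},
    {"offset": [0, 0, 2], "rot": [0, 0, 0]},
    {"offset": [0, 0, 2], "rot": [0, 0, 0]},
    {"offset": [0, 0, 1.0], "rot": [0, 0, 0]},
    {"offset": [0, 0, 0.3], "rot": [0, 0, 0]}
  ]
}}

```text
time_s: 27.25
ee_pos: [546.2, 158.9, 72.1]
ee_rot: [-0.001, -0.022, 1.0, 0.0]
ft_force: [-0.0, 0.1, -1.6]
opening: 29.0
gripper_force: 30.4
```

{"api": "play_rows", "payload": {
  "targets": [
    {"offset": [0, 0, 0.2], "rot": [0, 0, 0]},
    {"offset": [0, 0, 0.1], "rot": [0, 0, 0]},
    {"offset": [0, 0, 0], "rot": [0, 0, 0]}
  ]
}}

```text
time_s: 27.5
ee_pos: [547.1, 159.4, 71.2]
ee_rot: [0.0, -0.023, 1.0, 0.0]
ft_force: [0.6, -0.7, -0.7]
opening: 29.1
gripper_force: 30.4
```

{"api": "play_rows", "payload": {
  "targets": [
    {"offset": [0, 0, 0.1], "rot": [0, 0, 0]},
    {"offset": [0, 0, 0], "rot": [0, 0, 0]}
  ]
}}

```text
time_s: 27.67
ee_pos: [546.9, 159.4, 69.8]
ee_rot: [0.0, -0.023, 1.0, 0.0]
ft_force: [-0.1, 0.3, -1.0]
opening: 29.0
gripper_force: 30.4
```

{"api": "play_rows", "payload": {
  "targets": [
    {"offset": [0, 0, 0.1], "rot": [0, 0, 0]},
    {"offset": [0, 0, 0.1], "rot": [0, 0, 0]},
    {"offset": [0, 0, 0], "rot": [0, 0, 0]}
  ]
}}

```text
time_s: 27.92
ee_pos: [547.0, 159.2, 68.1]
ee_rot: [0.0, -0.023, 1.0, 0.0]
ft_force: [-2.6, -2.8, 8.2]
opening: 29.1
gripper_force: 31.2
```

{"api": "play_rows", "payload": {
  "targets": [
    {"offset": [0, 0, 0.1], "rot": [0, 0, 0]},
    {"offset": [0, 0, 0], "rot": [0, 0, 0]}
  ]
}}

```text
time_s: 28.08
ee_pos: [547.1, 159.2, 67.9]
ee_rot: [0.0, -0.023, 1.0, 0.0]
ft_force: [-7.0, -4.9, 16.6]
opening: 28.9
gripper_force: 32.2
```

{"api": "play_rows", "payload": {
  "targets": [
    {"offset": [0, 0, 0], "rot": [0, 0, 0]},
    {"offset": [0, 0, 0], "rot": [0, 0, 0]},
    {"offset": [0, 0, 0], "rot": [0, 0, 0]},
    {"offset": [0, 0, 0], "rot": [0, 0, 0]}
  ],
  "gripper": 0.5
}}

```text
time_s: 28.42
ee_pos: [546.6, 159.4, 66.1]
ee_rot: [-0.0, -0.023, 1.0, 0.0]
ft_force: [-1.1, 0.2, -1.0]
opening: 42.8
gripper_force: 0.0
```

{"api": "play_rows", "payload": {
  "targets": [
    {"offset": [0, 0, -2], "rot": [0, 0, 0]},
    {"offset": [0, 0, -3], "rot": [0, 0, 0]},
    {"offset": [0, 0, -3], "rot": [0, 0, 0]},
    {"offset": [0, 0, -3], "rot": [0, 0, 0]},
    {"offset": [0, 0, 0], "rot": [0, 0, 0]}
  ]
}}

```text
time_s: 28.83
ee_pos: [548.6, 159.8, 182.2]
ee_rot: [0.004, -0.023, 1.0, 0.001]
ft_force: [0.1, 0.2, 0.2]
opening: 42.5
gripper_force: 0.0
```

```bash
python3 - <<'E'
from h import *
s=ctrl.state();print(s['ee_pos'],s['joint_pos'].round(2),s['opening'])
go((537.3,-434.6,58),Rtool(79.8))
E
```

```text
[548.59509986 159.76586708 182.15520082] [ 0.22  0.41  1.55  0.    1.17 -1.4 ] 42.473890256008964
shift cm [  3.95 -59.35  11.67] rot [ 0.2  0.4 12.8] | then in new axes [ -9.41 -58.7   11.82]
```

{"api": "play_rows", "payload": {
  "targets": [
    {"offset": [0.26, -3.96, 0.1], "rot": [0, 0, 0]},
    {"offset": [0.26, -3.96, 0.1], "rot": [0, 0, 0]},
    {"offset": [0.26, -3.96, 0.1], "rot": [0, 0, 0]},
    {"offset": [0.26, -3.96, 0.1], "rot": [0, 0, 0]},
    {"offset": [0.26, -3.96, 0.1], "rot": [0, 0, 0]}
  ],
  "gripper": 0.62
}}

```text
time_s: 29.25
ee_pos: [542.4, -40.8, 170.9]
ee_rot: [-0.0, -0.023, 1.0, 0.0]
ft_force: [0.8, -0.1, 0.6]
opening: 53.0
gripper_force: 0.0
```

{"api": "play_rows", "payload": {
  "targets": [
    {"offset": [0.26, -3.96, 0.1], "rot": [0, 0, 0]},
    {"offset": [0.26, -3.96, 0.1], "rot": [0, 0, 0]},
    {"offset": [0.26, -3.96, 0.1], "rot": [0, 0, 0]},
    {"offset": [0.26, -3.96, 0.1], "rot": [0, 0, 0]},
    {"offset": [0.26, -3.96, 0.1], "rot": [0, 0, 0]}
  ]
}}

```text
time_s: 29.67
ee_pos: [538.5, -239.4, 165.8]
ee_rot: [-0.0, -0.023, 1.0, 0.0]
ft_force: [1.1, 1.5, -0.6]
opening: 52.9
gripper_force: 0.0
```

{"api": "play_rows", "payload": {
  "targets": [
    {"offset": [0.26, -3.96, 0.1], "rot": [0, 0, 0]},
    {"offset": [0.26, -3.96, 0.1], "rot": [0, 0, 0]},
    {"offset": [0.26, -3.96, 0.1], "rot": [0, 0, 0]},
    {"offset": [0.26, -3.96, 0.1], "rot": [0, 0, 0]},
    {"offset": [0.26, -3.96, 0.1], "rot": [0, 0, 0]}
  ]
}}

```text
time_s: 30.08
ee_pos: [534.5, -437.8, 160.5]
ee_rot: [-0.0, -0.023, 1.0, 0.0]
ft_force: [0.2, -0.1, 0.3]
opening: 53.0
gripper_force: 0.0
```

{"api": "play_rows", "payload": {
  "targets": [
    {"offset": [0, 0, 0], "rot": [0.1, 0.2, 6.4]},
    {"offset": [0, 0, 0], "rot": [0.1, 0.2, 6.4]},
    {"offset": [0, 0, 0], "rot": [0, 0, 0]},
    {"offset": [0, 0, 0], "rot": [0, 0, 0]}
  ]
}}

```text
time_s: 30.42
ee_pos: [535.0, -435.7, 160.5]
ee_rot: [-0.004, 0.087, 0.996, -0.001]
ft_force: [1.4, -0.5, -0.6]
opening: 52.9
gripper_force: 0.0
```

```bash
python3 - <<'E'
from h import *
s=ctrl.state();print(s['ee_pos'],s['joint_pos'].round(2),s['opening'])
go((537.3,-434.6,58),Rtool(79.8))
c=grab('scene','13')
r=leg(c,(470,640,-470,-408),55,51,L=132,blk=(-1,0)); print(np.round(r[0],1),round(r[1],1),round(r[2],1),'was 528.5 -432.3')
E
```

```text
[ 535.01246609 -435.68442533  160.52778035] [-0.73  0.7   1.16 -0.01  1.29 -2.13] 52.94765822363822
shift cm [-0.28  0.18  9.65] rot [-0.2 -0.4  0.2] | then in new axes [-0.21  0.15  9.65]
[ 528.5 -432.5] 169.8 145.1 was 528.5 -432.3
```

{"api": "play_rows", "payload": {
  "targets": [
    {"offset": [-0.2, 0.15, 2.4], "rot": [-0.2, -0.4, 0]},
    {"offset": [0, 0, 3], "rot": [0, 0, 0]},
    {"offset": [0, 0, 2.8], "rot": [0, 0, 0]},
    {"offset": [0, 0, 1.4], "rot": [0, 0, 0]},
    {"offset": [0, 0, 0], "rot": [0, 0, 0]}
  ]
}}

```text
time_s: 30.88
ee_pos: [536.1, -433.5, 61.5]
ee_rot: [-0.002, 0.087, 0.996, 0.001]
ft_force: [-0.3, -0.2, 0.9]
opening: 52.7
gripper_force: 0.0
```

{"api": "play_rows", "payload": {
  "targets": [
    {"offset": [0, 0, 0], "rot": [0, 0, 0]},
    {"offset": [0, 0, 0], "rot": [0, 0, 0]},
    {"offset": [0, 0, 0], "rot": [0, 0, 0]},
    {"offset": [0, 0, 0], "rot": [0, 0, 0]},
    {"offset": [0, 0, 0], "rot": [0, 0, 0]}
  ],
  "gripper": 0.0,
  "squeeze": 30
}}

```text
time_s: 31.3
ee_pos: [537.9, -435.0, 67.3]
ee_rot: [0.001, 0.088, 0.996, -0.001]
ft_force: [0.2, 5.2, 7.4]
opening: 28.9
gripper_force: 30.4
```

{"api": "play_rows", "payload": {
  "targets": [
    {"offset": [0, 0, 0], "rot": [0, 0, 0]},
    {"offset": [0, 0, -1], "rot": [0, 0, 0]},
    {"offset": [0, 0, -3], "rot": [0, 0, 0]},
    {"offset": [0, 0, -4], "rot": [0, 0, 0]},
    {"offset": [0, 0, -2], "rot": [0, 0, 0]}
  ]
}}

```text
time_s: 31.72
ee_pos: [537.7, -435.7, 170.9]
ee_rot: [0.002, 0.089, 0.996, -0.002]
ft_force: [-0.3, 0.3, 0.6]
opening: 28.7
gripper_force: 30.0
```

```bash
python3 - <<'E'
from h import *
s=ctrl.state();print(s['ee_pos'],s['joint_pos'].round(2),s['opening'],s['ft_force'])
go(case(0,-28,60),Rtool(90+CA))
E
```

```text
[ 537.6625202  -435.65050095  170.90939082] [-0.73  0.69  1.15 -0.    1.3  -2.13] 28.69411240461907 [-0.28261586  0.28674452  0.56860259]
shift cm [11.33 65.75 10.19] rot [ -0.2   0.2 -12.8] | then in new axes [-3.51 66.58 10.49]
```

{"api": "play_rows", "payload": {
  "targets": [
    {"offset": [0.67, 3.87, 0], "rot": [0, 0, 0]},
    {"offset": [0.67, 3.87, 0], "rot": [0, 0, 0]},
    {"offset": [0.67, 3.87, 0], "rot": [0, 0, 0]},
    {"offset": [0.67, 3.87, 0], "rot": [0, 0, 0]},
    {"offset": [0.67, 3.87, 0], "rot": [0, 0, 0]}
  ]
}}

```text
time_s: 32.13
ee_pos: [537.9, -237.0, 166.2]
ee_rot: [0.001, 0.089, 0.996, -0.001]
ft_force: [0.5, -0.0, -1.1]
opening: 28.8
gripper_force: 30.0
```

{"api": "play_rows", "payload": {
  "targets": [
    {"offset": [0.67, 3.87, 0], "rot": [0, 0, 0]},
    {"offset": [0.67, 3.87, 0], "rot": [0, 0, 0]},
    {"offset": [0.67, 3.87, 0], "rot": [0, 0, 0]},
    {"offset": [0.67, 3.87, 0], "rot": [0, 0, 0]},
    {"offset": [0.67, 3.87, 0], "rot": [0, 0, 0]}
  ]
}}

```text
time_s: 32.55
ee_pos: [539.3, -40.4, 166.2]
ee_rot: [0.001, 0.089, 0.996, -0.0]
ft_force: [1.1, -0.0, -1.8]
opening: 28.9
gripper_force: 30.0
```

{"api": "play_rows", "payload": {
  "targets": [
    {"offset": [0.67, 3.87, 0], "rot": [0, 0, 0]},
    {"offset": [0.67, 3.87, 0], "rot": [0, 0, 0]},
    {"offset": [0.67, 3.87, 0], "rot": [0, 0, 0]},
    {"offset": [0.67, 3.87, 0], "rot": [0, 0, 0]},
    {"offset": [0.67, 3.87, 0], "rot": [0, 0, 0]}
  ]
}}

```text
time_s: 32.97
ee_pos: [540.6, 156.1, 166.2]
ee_rot: [0.001, 0.089, 0.996, -0.0]
ft_force: [1.2, -1.1, -0.5]
opening: 29.1
gripper_force: 30.0
```

{"api": "play_rows", "payload": {
  "targets": [
    {"offset": [0.67, 3.87, 0], "rot": [0, 0, 0]},
    {"offset": [0.67, 3.87, 0], "rot": [0, 0, 0]},
    {"offset": [0, 0, 0.5], "rot": [0, 0, -6.4]},
    {"offset": [0, 0, 1], "rot": [0, 0, -6.4]},
    {"offset": [0, 0, 0.5], "rot": [0, 0, 0]}
  ]
}}

```text
time_s: 33.38
ee_pos: [540.9, 233.4, 144.8]
ee_rot: [0.0, -0.026, 1.0, -0.0]
ft_force: [-0.8, 0.2, -1.5]
opening: 28.8
gripper_force: 30.1
```

{"api": "play_rows", "payload": {
  "targets": [
    {"offset": [0, 0, 0], "rot": [0, 0, 0]},
    {"offset": [0, 0, 0], "rot": [0, 0, 0]}
  ]
}}

```text
time_s: 33.55
ee_pos: [541.3, 232.5, 145.3]
ee_rot: [0.0, -0.021, 1.0, -0.0]
ft_force: [-0.6, -0.0, -1.4]
opening: 28.7
gripper_force: 30.1
```

```bash
python3 - <<'E'
from h import *
s=ctrl.state();print(s['ee_pos'],s['joint_pos'].round(2),s['opening'],s['ft_force'])
go(case(0,-28,61.3),Rtool(90+CA))
c=grab('scene','14')
E
```

```text
[541.29723972 232.4549439  145.29907028] [ 0.34  0.5   1.52 -0.    1.13 -1.27] 28.69547389056085 [-0.58573106 -0.03330526 -1.39331136]
shift cm [-0.12 -0.15  7.8 ] rot [-0.   0.  -0.2] | then in new axes [-0.12 -0.15  7.8 ]
```

{"api": "play_rows", "payload": {
  "targets": [
    {"offset": [-0.1, -0.15, 2], "rot": [0, 0, 0]},
    {"offset": [0, 0, 2], "rot": [0, 0, 0]},
    {"offset": [0, 0, 2], "rot": [0, 0, 0]},
    {"offset": [0, 0, 1.0], "rot": [0, 0, 0]},
    {"offset": [0, 0, 0.3], "rot": [0, 0, 0]}
  ]
}}

```text
time_s: 34.02
ee_pos: [541.8, 230.9, 70.6]
ee_rot: [-0.001, -0.022, 1.0, -0.001]
ft_force: [0.5, -0.7, -1.1]
opening: 28.9
gripper_force: 30.1
```

{"api": "play_rows", "payload": {
  "targets": [
    {"offset": [0, 0, 0.2], "rot": [0, 0, 0]},
    {"offset": [0, 0, 0.1], "rot": [0, 0, 0]},
    {"offset": [0, 0, 0.1], "rot": [0, 0, 0]},
    {"offset": [0, 0, 0], "rot": [0, 0, 0]}
  ]
}}

```text
time_s: 34.35
ee_pos: [542.5, 231.5, 68.5]
ee_rot: [0.001, -0.023, 1.0, -0.0]
ft_force: [-0.7, 0.6, -0.2]
opening: 29.1
gripper_force: 30.1
```

{"api": "play_rows", "payload": {
  "targets": [
    {"offset": [0, 0, 0.1], "rot": [0, 0, 0]},
    {"offset": [0, 0, 0], "rot": [0, 0, 0]}
  ]
}}

```text
time_s: 34.52
ee_pos: [542.6, 231.3, 67.7]
ee_rot: [0.001, -0.023, 1.0, -0.0]
ft_force: [-1.5, -2.8, 5.1]
opening: 28.8
gripper_force: 30.6
```

{"api": "play_rows", "payload": {
  "targets": [
    {"offset": [0, 0, 0.05], "rot": [0, 0, 0]},
    {"offset": [0, 0, 0], "rot": [0, 0, 0]}
  ]
}}

```text
time_s: 34.68
ee_pos: [542.7, 231.3, 67.6]
ee_rot: [0.001, -0.023, 1.0, -0.0]
ft_force: [-3.1, -2.9, 8.2]
opening: 28.8
gripper_force: 31.1
```

{"api": "play_rows", "payload": {
  "targets": [
    {"offset": [0, 0, 0], "rot": [0, 0, 0]},
    {"offset": [0, 0, 0], "rot": [0, 0, 0]},
    {"offset": [0, 0, 0], "rot": [0, 0, 0]},
    {"offset": [0, 0, 0], "rot": [0, 0, 0]}
  ],
  "gripper": 0.5
}}

```text
time_s: 35.02
ee_pos: [542.2, 231.4, 66.2]
ee_rot: [-0.0, -0.023, 1.0, -0.0]
ft_force: [0.4, -0.4, -1.6]
opening: 42.6
gripper_force: 0.0
```

{"api": "play_rows", "payload": {
  "targets": [
    {"offset": [0, 0, -2], "rot": [0, 0, 0]},
    {"offset": [0, 0, -3], "rot": [0, 0, 0]},
    {"offset": [0, 0, -4], "rot": [0, 0, 0]},
    {"offset": [0, 0, -4], "rot": [0, 0, 0]},
    {"offset": [0, 0, -4], "rot": [0, 0, 0]}
  ]
}}

```text
time_s: 35.43
ee_pos: [541.8, 231.3, 238.0]
ee_rot: [-0.0, -0.023, 1.0, -0.0]
ft_force: [-0.1, 0.6, -0.2]
opening: 42.6
gripper_force: 0.0
```

{"api": "play_rows", "payload": {
  "targets": [
    {"offset": [3, -2.5, -1], "rot": [0, 0, 0]},
    {"offset": [3, -2.5, -1], "rot": [0, 0, 0]},
    {"offset": [3, -2.5, -1], "rot": [0, 0, 0]},
    {"offset": [3, -2.5, -1], "rot": [0, 0, 0]},
    {"offset": [3, -2.5, -1], "rot": [0, 0, 0]}
  ]
}}

```text
time_s: 35.85
ee_pos: [396.4, 98.8, 286.4]
ee_rot: [-0.0, -0.023, 1.0, -0.0]
ft_force: [0.8, -1.4, 0.4]
opening: 42.9
gripper_force: 0.0
```

```bash
python3 - <<'E'
from h import *
s=ctrl.state();print(s['ee_pos'],s['joint_pos'].round(2),s['opening'])
t=grab('top','15'); c=grab('scene','15')
a=np.radians(CA); U=np.array([[np.cos(a),np.sin(a)],[-np.sin(a),np.cos(a)]]); C=np.array([541.3,259.])
for nm,y,L,b in [('taper_b',156,166,(-1,0)),('taper_a',100,166,(-1,0)),('stub_b',28,132,(1,0)),('stub_a',-28,132,(-1,0)),('ball_b',-100,166,(1,0)),('ball_a',-156,166,(1,0))]:
    w=C+np.array([0,y])@U
    try:
        r=leg(t,(w[0]-100,w[0]+95,w[1]-24,w[1]+24),52,51,L=L,blk=b); print(nm,round(r[1],1),round(r[2],1),'case',(U@(r[0]-C)).round(1))
        X=cloud(t); m=np.hypot(X[...,0]-r[0][0],X[...,1]-r[0][1])<8; print('  top z',np.nanpercentile(X[m][:,2],90).round(1))
    except Exception as e: print(nm,e)
cv2.imwrite('pics/s15.png',np.hstack([cv2.resize(c['color'][90:230,290:470],(400,311)),cv2.resize(t['color'][110:265,100:300],(400,311))]))
X=cloud(c)
# lid plane (outer top face, upright): +x side
m=(X[...,2]>60)&(X[...,2]<220)&(X[...,1]>100)&(X[...,1]<420)&(X[...,0]>660)&(X[...,0]<760); p=X[m]
A=np.c_[p[:,1:],np.ones(len(p))];k=np.linalg.lstsq(A,p[:,0],rcond=None)[0];print('lid outer x=',k,len(p))
E
```

```text
[396.4077025   98.82958272 286.43431093] [ 0.15 -0.05  1.84 -0.    1.35 -1.46] 42.885108055550525
taper_b -177.1 169.4 case [  1.9 157. ]
  top z 67.9
taper_a -176.6 169.4 case [-1.000e-01  1.035e+02]
  top z 67.5
stub_b 2.6 138.6 case [ 5.6 30.6]
  top z 68.2
stub_a -176.5 136.4 case [ -0.4 -25.2]
  top z 67.7
ball_b 2.7 169.2 case [ -1.  -97.9]
  top z 67.5
ball_a 3.2 169.1 case [  -0.5 -154. ]
  top z 67.7
lid outer x= [-4.57360945e-02 -2.25903539e-02  7.25089840e+02] 1636
```

View pics/s15.png

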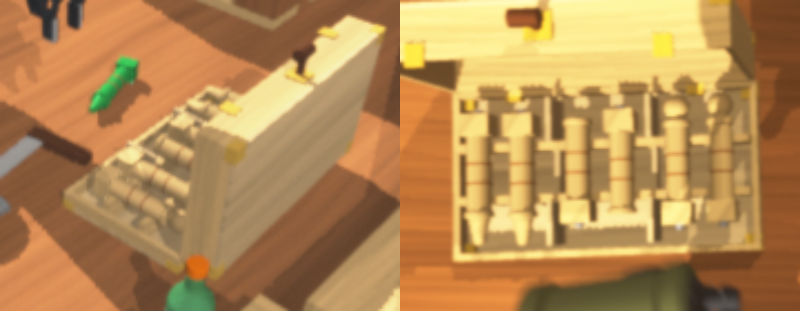

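{"api": "play_rows", "payload": {
  "targets": [
    {"offset": [-3.15, 1.91, -1.05], "rot": [0, 0, 0]},
    {"offset": [-3.15, 1.91, -1.05], "rot": [0, 0, 0]},
    {"offset": [-3.15, 1.91, -1.05], "rot": [0, 0, 0]},
    {"offset": [-3.15, 1.91, -1.05], "rot": [0, 0, 0]},
    {"offset": [-3.15, 1.91, -1.05], "rot": [0, 0, 0]}
  ],
  "gripper": 0.75
}}

```text
time_s: 36.37
ee_pos: [552.5, 203.9, 338.6]
ee_rot: [-0.0, -0.023, 1.0, -0.0]
ft_force: [0.5, -0.8, 0.6]
opening: 64.0
gripper_force: 0.0
```

{"api": "play_rows", "payload": {
  "targets": [
    {"offset": [-3.15, 1.91, -1.05], "rot": [0, 0, 0]},
    {"offset": [-3.15, 1.91, -1.05], "rot": [0, 0, 0]},
    {"offset": [-3.15, 1.91, -1.05], "rot": [0, 0, 0]},
    {"offset": [0, 0, 0], "rot": [0, -6, 0]},
    {"offset": [0, 0, 0], "rot": [0, -6, 0]}
  ]
}}

```text
time_s: 36.78
ee_pos: [642.0, 262.5, 362.7]
ee_rot: [0.104, -0.023, 0.994, 0.001]
ft_force: [0.1, 0.1, 0.2]
opening: 64.1
gripper_force: 0.0
```

{"api": "play_rows", "payload": {
  "targets": [
    {"offset": [0, 0, 0], "rot": [0, -6, 0]},
    {"offset": [0, 0, 0], "rot": [0, -6, 0]},
    {"offset": [0, 0, 0], "rot": [0, -6, 0]},
    {"offset": [0, 0, 0], "rot": [0, 0, 0]}
  ]
}}

```text
time_s: 37.12
ee_pos: [636.7, 261.3, 367.4]
ee_rot: [0.26, -0.023, 0.965, 0.006]
ft_force: [0.6, 0.7, -0.2]
opening: 64.0
gripper_force: 0.0
```

```bash
python3 - <<'E'
from h import *
s=ctrl.state();print(s['ee_pos'],s['ee_rot'].round(3),s['joint_pos'].round(2),s['opening'])
go((684.5,264.5,292.4),Rtool(92.5,-30),grasp=False)
X=cloud(load('top','15')); I=load('top','15')['color'].astype(int)
m=(X[...,2]>262)&(X[...,2]<310)&(X[...,0]>640)&(X[...,0]<730)&(X[...,1]>220)&(X[...,1]<310); print('grip cloud',X[m].mean(0),np.percentile(X[m],[3,97],axis=0))
E
```

```text
[636.7292909  261.27329988 367.3542734 ] [ 0.26  -0.023  0.965  0.006] [ 0.39  0.34  1.29 -0.2   1.03 -1.17] 64.01318776160097
shift cm [-0.37  0.1   8.89] rot [0.1 0.2 0.2] | then in new axes [-0.4   0.11  8.88]
grip cloud [673.45980553 263.9092461  293.02708988] [[665.74531717 251.06565833 283.32034347]
 [682.59941195 280.15357273 297.83746978]]
```

```bash
python3 - <<'E'
from h import *
go((677,264,288),Rtool(92.5,-30))
E
```

```text
shift cm [0.5  0.09 8.29] rot [0.1 0.2 0.2] | then in new axes [0.47 0.1  8.29]
```

{"api": "play_rows", "payload": {
  "targets": [
    {"offset": [0.5, 0.1, 2], "rot": [0, 0, 0]},
    {"offset": [0, 0, 2], "rot": [0, 0, 0]},
    {"offset": [0, 0, 2], "rot": [0, 0, 0]},
    {"offset": [0, 0, 2.2], "rot": [0, 0, 0]},
    {"offset": [0, 0, 0], "rot": [0, 0, 0]}
  ]
}}

```text
time_s: 37.53
ee_pos: [675.1, 262.7, 289.7]
ee_rot: [0.254, -0.022, 0.967, 0.005]
ft_force: [-0.8, -0.6, -1.3]
opening: 64.2
gripper_force: 0.0
```

{"api": "play_rows", "payload": {
  "targets": [
    {"offset": [0, 0, 0], "rot": [0, 0, 0]},
    {"offset": [0, 0, 0], "rot": [0, 0, 0]},
    {"offset": [0, 0, 0], "rot": [0, 0, 0]},
    {"offset": [0, 0, 0], "rot": [0, 0, 0]},
    {"offset": [0, 0, 0], "rot": [0, 0, 0]}
  ],
  "gripper": 0.0,
  "squeeze": 50
}}

```text
time_s: 37.95
ee_pos: [674.2, 264.8, 297.3]
ee_rot: [0.26, -0.023, 0.965, 0.007]
ft_force: [2.0, 10.9, -0.1]
opening: 30.5
gripper_force: 51.8
```

```bash
python3 - <<'E'
from h import *
s=ctrl.state();q=s['ee_rot'];Rc=R.from_quat([q[1],q[2],q[3],q[0]]); print(s['opening'],s['ft_force'])
g=s['ee_pos']+Rc.apply([0,0,6]); ux=np.array([np.cos(np.radians(2.6)),np.sin(np.radians(2.6)),0])
H=np.array(case(110,0,30)); d=g-H; a=d@ux; r=np.hypot(a,d[2]); f0=np.degrees(np.arctan2(d[2],-a)); print(g,r,f0)
f=np.radians(np.linspace(f0,6.7,31)); P=np.c_[-r*np.cos(f),r*np.sin(f)]
for i,(x,z) in enumerate(np.diff(P,axis=0)/10): print((Rc.inv().apply(ux*x+np.array([0,0,z]))).round(2).tolist(), end='\n' if i%5==4 else ' ')
E
```

```text
30.491458476719764 [ 1.98119138 10.91897766 -0.08930429]
[677.18622592 264.93826285 292.09292883] 263.38094258618736 95.668691893386
[1.13, 0.0, -0.77] [1.16, 0.0, -0.71] [1.2, 0.0, -0.65] [1.23, 0.0, -0.59] [1.26, 0.0, -0.52]
[1.28, 0.0, -0.45] [1.31, 0.0, -0.39] [1.33, 0.0, -0.32] [1.34, 0.0, -0.25] [1.35, 0.0, -0.18]
[1.36, 0.0, -0.11] [1.36, 0.0, -0.04] [1.36, 0.0, 0.03] [1.36, 0.0, 0.1] [1.35, 0.0, 0.17]
[1.34, 0.0, 0.24] [1.33, 0.0, 0.31] [1.31, -0.0, 0.38] [1.29, -0.0, 0.45] [1.26, -0.0, 0.51]
[1.24, -0.0, 0.58] [1.2, -0.0, 0.64] [1.17, -0.0, 0.7] [1.13, -0.0, 0.76] [1.09, -0.0, 0.82]
[1.05, -0.0, 0.87] [1.0, -0.0, 0.93] [0.95, -0.0, 0.98] [0.9, -0.0, 1.02] [0.85, -0.0, 1.07]
```

{"api": "play_rows", "payload": {
  "targets": [
    {"offset": [1.13, 0, -0.77], "rot": [0, 0, 0]},
    {"offset": [1.16, 0, -0.71], "rot": [0, 0, 0]},
    {"offset": [1.2, 0, -0.65], "rot": [0, 0, 0]},
    {"offset": [1.23, 0, -0.59], "rot": [0, 0, 0]},
    {"offset": [1.26, 0, -0.52], "rot": [0, 0, 0]}
  ]
}}

```text
time_s: 38.37
ee_pos: [605.8, 261.6, 295.3]
ee_rot: [0.26, -0.023, 0.965, 0.007]
ft_force: [4.9, 12.0, -4.2]
opening: 31.2
gripper_force: 51.8
```

{"api": "play_rows", "payload": {
  "targets": [
    {"offset": [1.28, 0, -0.45], "rot": [0, 0, 0]},
    {"offset": [1.31, 0, -0.39], "rot": [0, 0, 0]},
    {"offset": [1.33, 0, -0.32], "rot": [0, 0, 0]},
    {"offset": [1.34, 0, -0.25], "rot": [0, 0, 0]},
    {"offset": [1.35, 0, -0.18], "rot": [0, 0, 0]}
  ]
}}

```text
time_s: 38.78
ee_pos: [541.1, 258.6, 276.5]
ee_rot: [0.261, -0.023, 0.965, 0.008]
ft_force: [5.4, 13.0, -1.8]
opening: 30.9
gripper_force: 51.2
```

{"api": "play_rows", "payload": {
  "targets": [
    {"offset": [1.36, 0, -0.11], "rot": [0, 0, 0]},
    {"offset": [1.36, 0, -0.04], "rot": [0, 0, 0]},
    {"offset": [1.36, 0, 0.03], "rot": [0, 0, 0]},
    {"offset": [1.36, 0, 0.1], "rot": [0, 0, 0]},
    {"offset": [1.35, 0, 0.17], "rot": [0, 0, 0]}
  ]
}}

```text
time_s: 39.2
ee_pos: [483.5, 255.9, 241.9]
ee_rot: [0.262, -0.022, 0.965, 0.008]
ft_force: [0.9, 12.4, 3.5]
opening: 31.1
gripper_force: 52.0
```

{"api": "play_rows", "payload": {
  "targets": [
    {"offset": [1.34, 0, 0.24], "rot": [0, 0, 0]},
    {"offset": [1.33, 0, 0.31], "rot": [0, 0, 0]},
    {"offset": [1.31, 0, 0.38], "rot": [0, 0, 0]},
    {"offset": [1.29, 0, 0.45], "rot": [0, 0, 0]},
    {"offset": [1.26, 0, 0.51], "rot": [0, 0, 0]}
  ]
}}

```text
time_s: 39.62
ee_pos: [436.6, 253.8, 192.7]
ee_rot: [0.261, -0.022, 0.965, 0.008]
ft_force: [-3.0, 8.9, 5.8]
opening: 30.9
gripper_force: 54.1
```

```bash
python3 - <<'E'
from h import *
s=ctrl.state();q=s['ee_rot'];Rc=R.from_quat([q[1],q[2],q[3],q[0]]); print(s['opening'],s['ft_force'],s['torque'],s['joint_pos'].round(2))
g=s['ee_pos']+Rc.apply([0,0,6]); d=g-np.array(case(110,0,30)); print(g,np.hypot(np.hypot(d[0],d[1]),d[2]),np.degrees(np.arctan2(d[2],-d[0])))
E
```

```text
30.913127984237796 [-3.03887006  8.87582424  5.80697034] [ 1.31134805 -0.30980648  0.71913672] [ 0.56  0.1   2.   -0.44  0.62 -0.75]
[439.59154799 253.98479328 187.54035755] 263.99167008304903 36.66902845377311
```

{"api": "play_rows", "payload": {
  "targets": [
    {"offset": [1.24, 0, 0.58], "rot": [0, 0, 0]},
    {"offset": [1.2, 0, 0.64], "rot": [0, 0, 0]},
    {"offset": [1.17, 0, 0.7], "rot": [0, 0, 0]},
    {"offset": [1.13, 0, 0.76], "rot": [0, 0, 0]},
    {"offset": [1.09, 0, 0.82], "rot": [0, 0, 0]}
  ]
}}

```text
time_s: 40.03
ee_pos: [403.6, 252.3, 132.4]
ee_rot: [0.261, -0.023, 0.965, 0.008]
ft_force: [-3.0, 8.2, 3.9]
opening: 30.9
gripper_force: 56.9
```

{"api": "play_rows", "payload": {
  "targets": [
    {"offset": [1.05, 0, 0.87], "rot": [0, 0, 0]},
    {"offset": [1.0, 0, 0.93], "rot": [0, 0, 0]},
    {"offset": [0.95, 0, 0.98], "rot": [0, 0, 0]},
    {"offset": [0, 0, 0], "rot": [0, 0, 0]}
  ]
}}

```text
time_s: 40.37
ee_pos: [391.3, 251.7, 91.5]
ee_rot: [0.26, -0.023, 0.965, 0.008]
ft_force: [-6.6, 12.5, -0.9]
opening: 30.8
gripper_force: 58.4
```

```bash
python3 - <<'E'
from h import *
s=ctrl.state();q=s['ee_rot'];Rc=R.from_quat([q[1],q[2],q[3],q[0]]); print(s['opening'],s['ft_force'])
g=s['ee_pos']+Rc.apply([0,0,6]); d=g-np.array(case(110,0,30)); print(g,np.degrees(np.arctan2(d[2],-d[0])))
c=grab('scene','16')
X=cloud(c);m=(X[...,0]>500)&(X[...,0]<620)&(X[...,1]>80)&(X[...,1]<430)&(X[...,2]>80)&(X[...,2]<160);p=X[m]
A=np.c_[p[:,:2],np.ones(len(p))];k=np.linalg.lstsq(A,p[:,2],rcond=None)[0];print('slope deg',np.degrees(np.arctan(k[:2])),np.std(A@k-p[:,2]))
E
```

```text
30.848985499286552 [-6.58796898 12.52247053 -0.88905204]
[394.29500357 251.84685116  86.29958185] 12.36133019617311
slope deg [-6.43220247 -0.28204652] 1.525867596804357
```

{"api": "play_rows", "payload": {
  "targets": [
    {"offset": [0.45, 0, 0.55], "rot": [0, 0, 0]},
    {"offset": [0.45, 0, 0.55], "rot": [0, 0, 0]},
    {"offset": [0.43, 0, 0.57], "rot": [0, 0, 0]},
    {"offset": [0.2, 0, 0.3], "rot": [0, 0, 0]},
    {"offset": [0, 0, 0], "rot": [0, 0, 0]}
  ]
}}

```text
time_s: 40.83
ee_pos: [387.8, 251.5, 67.3]
ee_rot: [0.26, -0.023, 0.965, 0.007]
ft_force: [-13.6, 13.5, -0.9]
opening: 31.2
gripper_force: 61.0
```

{"api": "play_rows", "payload": {
  "targets": [
    {"offset": [0.1, 0, 0.17], "rot": [0, 0, 0]},
    {"offset": [0, 0, 0], "rot": [0, 0, 0]}
  ]
}}

```text
time_s: 41.0
ee_pos: [387.6, 251.5, 65.5]
ee_rot: [0.26, -0.023, 0.965, 0.008]
ft_force: [-15.1, 13.5, -0.2]
opening: 30.8
gripper_force: 61.3
```

{"api": "play_rows", "payload": {
  "targets": [
    {"offset": [0.1, 0, 0.17], "rot": [0, 0, 0]},
    {"offset": [0, 0, 0], "rot": [0, 0, 0]}
  ]
}}

```text
time_s: 41.17
ee_pos: [387.5, 251.5, 63.6]
ee_rot: [0.26, -0.023, 0.965, 0.008]
ft_force: [-16.6, 13.3, -0.1]
opening: 31.0
gripper_force: 61.8
```

```bash
cat > lid.py <<'E'
import sys
from h import *
s=ctrl.state(); print(s['opening'],s['ft_force'],s['ee_pos'])
for n in ('scene','top'):
    c=grab(n,sys.argv[1])
    X=cloud(c);m=(X[...,0]>500)&(X[...,0]<630)&(X[...,1]>80)&(X[...,1]<430)&(X[...,2]>80)&(X[...,2]<125);p=X[m]
    A=np.c_[p[:,:2],np.ones(len(p))];k=np.linalg.lstsq(A,p[:,2],rcond=None)[0];print('slope deg',np.degrees(np.arctan(k[:2])),np.std(A@k-p[:,2]),np.median(p[:,2]))
E
python3 lid.py 17
```

```text
31.022519024403795 [-16.57043869  13.2999206   -0.12565031] [387.47246978 251.4968141   63.55669377]
slope deg [-3.01485144e-01 -2.82305217e-04] 1.4513568461990525 88.4129017274164
slope deg [-0.35128887 -0.00192982] 1.7622887001617802 90.57790460768706
```

{"api": "play_rows", "payload": {
  "targets": [
    {"offset": [0.25, 0, 0.03], "rot": [0, 0, 0]},
    {"offset": [0, 0, 0], "rot": [0, 0, 0]}
  ]
}}

```text
time_s: 41.43
ee_pos: [387.3, 251.6, 63.3]
ee_rot: [0.261, -0.023, 0.965, 0.008]
ft_force: [2.2, 7.3, -1.3]
opening: 31.0
gripper_force: 60.5
```

{"api": "play_rows", "payload": {
  "targets": [
    {"offset": [0.07, 0, 0.13], "rot": [0, 0, 0]},
    {"offset": [0, 0, 0], "rot": [0, 0, 0]}
  ]
}}

```text
time_s: 41.6
ee_pos: [387.2, 251.6, 62.1]
ee_rot: [0.261, -0.023, 0.965, 0.008]
ft_force: [-5.4, 7.4, 7.2]
opening: 31.1
gripper_force: 61.9
```

```bash
python3 lid.py 18
```

```text
31.06859238004215 [-5.37683851  7.43481839  7.1610012 ] [387.21736111 251.59980004  62.06809748]
slope deg [0.06512633 0.01951894] 1.5002372036023832 87.96508386767289
slope deg [0.05570271 0.02535119] 1.748534413589517 90.08601808128952
```

{"api": "play_rows", "payload": {
  "targets": [
    {"offset": [0.05, 0, 0.1], "rot": [0, 0, 0]},
    {"offset": [0, 0, 0], "rot": [0, 0, 0]}
  ]
}}

```text
time_s: 41.87
ee_pos: [387.4, 251.6, 61.7]
ee_rot: [0.262, -0.022, 0.965, 0.008]
ft_force: [-16.4, 2.3, 26.7]
opening: 31.2
gripper_force: 64.9
```

{"api": "play_rows", "payload": {
  "targets": [
    {"offset": [0, 0, 0], "rot": [0, 0, 0]},
    {"offset": [0, 0, 0], "rot": [0, 0, 0]},
    {"offset": [0, 0, 0], "rot": [0, 0, 0]},
    {"offset": [0, 0, 0], "rot": [0, 0, 0]}
  ],
  "gripper": 0.8
}}

```text
time_s: 42.2
ee_pos: [386.3, 249.9, 59.0]
ee_rot: [0.259, -0.022, 0.966, 0.006]
ft_force: [-0.1, 0.2, 0.6]
opening: 68.2
gripper_force: 0.0
```

{"api": "play_rows", "payload": {
  "targets": [
    {"offset": [0, 0, -2], "rot": [0, 0, 0]},
    {"offset": [0, 0, -3], "rot": [0, 0, 0]},
    {"offset": [0, 0, -4], "rot": [0, 0, 0]},
    {"offset": [0, 0, -4], "rot": [0, 0, 0]},
    {"offset": [0, 0, -3], "rot": [0, 0, 0]}
  ]
}}

```text
time_s: 42.62
ee_pos: [304.8, 246.0, 199.3]
ee_rot: [0.259, -0.022, 0.966, 0.007]
ft_force: [0.9, -0.6, 0.8]
opening: 68.5
gripper_force: 0.0
```

{"api": "play_rows", "payload": {
  "targets": [
    {"offset": [0, 0, 0], "rot": [0, 0, 0]},
    {"offset": [0, 0, 0], "rot": [0, 0, 0]},
    {"offset": [0, 0, 0], "rot": [0, 0, 0]}
  ]
}}

```text
time_s: 42.87
ee_pos: [306.2, 246.0, 196.6]
ee_rot: [0.259, -0.022, 0.966, 0.006]
ft_force: [-0.4, -0.9, 0.1]
opening: 68.6
gripper_force: 0.0
```

```bash
python3 lid.py 19
```

```text
68.58773196540862 [-0.37317516 -0.90041593  0.08692486] [306.15581502 246.02557512 196.64003296]
slope deg [0.09666566 0.02556011] 1.4561173164440684 87.95267536666199
slope deg [-0.01794463  0.02113414] 1.754988375402175 90.12068705173925
```

View pics/scene_19.png

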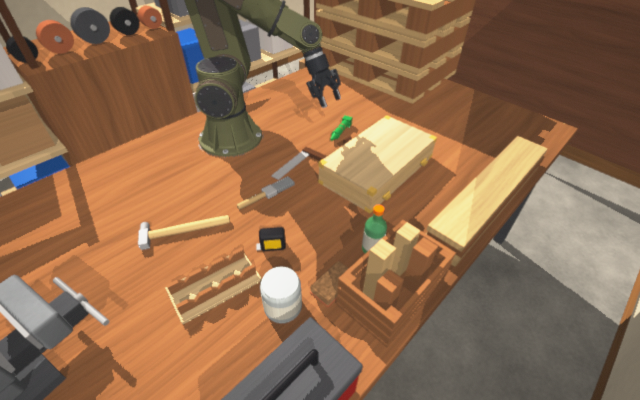

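The lid is shut (case at about (375,165)), the rack is empty, the other things are undisturbed, and the gripper is clear of everything.

```bash
python3 -c "
from bench import ctrl
print(ctrl.job_done())"
```

```text
the job is handed in; nothing more can be done
None
```

The job is handed in: all three pairs (taper, stub, ball) lie side by side in their own bays, the lid measures fully shut, and nothing else on the bench was moved; the odd square-block leg was not in this start, so the rack is empty.

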